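Empty the latched consumables chest into a square column

TASK

Flip the steel hasp on the red chest up off its staple and swing it right over, clear of the lid, then raise the lid until it stands upright. Take out every small closed case in the chest, and the grey one if it is lying on the bench, and stack them all flat in one square column centred on the orange outline of the black plate, long sides along its long sides. Finally shut the lid fully, lay the hasp back down over its staple, and leave the other things on the bench where they are.

Things in the scene. Friction and masses are not known exactly. Their poses are not given: they have to be found in the camera images.
- chest_floor (a point): Red steel chest fixed to the bench, 165 x 330 mm outside and 70 mm high to its rim (walls and floor 6 mm), with a lid on top. This point: centre of its inner floor, 6 mm above the bench; x runs from the front (hasp side, towards the robot) to the lid's hinge side at the back, y along its length, z up. The cases inside lie flat in a row along y, long sides roughly along x, about 94 mm apart, somewhat nearer the front wall.
- lid (a joint): Angle of the chest's lid (165 x 330 x 8 mm, 0.35 kg): 0 shut, grows as its front edge rises, 1.57 standing upright, stop at 1.95. Its stiff hinge keeps it at any angle; it takes about 5 N at the handle.
- lid_grip (a point): Centre of the black T-handle of the lid: a bar 50 mm long (along the chest's y), 16 x 16 mm in section, on a 14 mm wide stem, 35 mm in front of the lid's front edge and 80 mm to the right (-y) of the chest's middle. Pinched at its two ends it turns between the fingers as the lid swings. It moves with the lid.
- lid_hinge (a point): Point on the lid's hinge line (parallel to the chest's y), at the back rim of the chest, 70 mm above the bench, level in y with the T-handle. The handle's centre moves on a circle of radius 200 mm about it, and with the lid shut lies 200 mm in front of it and 4 mm higher.
- hasp (a joint): Angle of the hasp (steel strap 80 mm long, 34 mm wide, with a slot): 0 lying flat on the lid over the staple, grows as its free end is lifted and swung over towards the front, 1.57 standing up, stop at 3.0 lying out in front of the chest. It stays at any angle; about 2 N moves it.
- hasp_grip (a point): Centre of the yellow T-bar at the hasp's free end: 44 mm long (along the chest's y), 14 x 14 mm in section. With the hasp closed it lies 28 mm above the lid (22 mm above the strap). Pinched at its two ends it turns between the fingers as the hasp swings. It moves with the hasp.
- hasp_hinge (a point): Point on the hasp's hinge line (parallel to the chest's y), at the chest's front, 84 mm above the bench, level in y with the middle of the hasp. With the hasp closed the T-bar's centre lies 80 mm behind it (chest's +x) and 22 mm above it, and moves on a circle about it.
- plate_top (a point): Black plate 140 x 110 mm, 12 mm thick, fixed to the bench. This point: centre of its top face and of the orange outline (96 x 62 mm) painted on it; x is the outline's long direction, z up.
- case_blue_mid (a point): Centre of the blue closed case, 84 x 50 x 34 mm (long side along its x, height along its z), about 0.18 kg. It starts flat inside the chest. It may be absent.
- case_green_mid (a point): Centre of the green closed case, 84 x 50 x 34 mm (long side along its x, height along its z), about 0.18 kg. It starts flat inside the chest. It may be absent.
- case_yellow_mid (a point): Centre of the yellow closed case, 84 x 50 x 34 mm (long side along its x, height along its z), about 0.18 kg. It starts flat inside the chest. It may be absent.
- case_grey_mid (a point): Centre of the grey closed case, 84 x 50 x 34 mm (long side along its x, height along its z), about 0.18 kg. It starts flat on the bench, between chest and plate. It may be absent.
- spray_can: Red spray can, 60 mm across, 150 mm tall, standing on the bench. Leave alone. Origin at the middle of its foot.
- square: Orange magnetic square, 100 x 100 x 22 mm, lying on the bench. Leave alone.
- tip_jar: Closed jar, 64 mm across, 85 mm tall. Leave alone. Origin at the middle of its foot.

How it is judged (in metres and radians):
On the way, in this order (a step that is already met when the one before it is completed fails the run):
1. the hasp is swung over clear of the shut lid (beyond 2.1 rad) (value of joint hasp above 2.1 rad and value of joint lid below 0.1 rad), for 0.2 s.
2. the lid is raised (beyond 1.3 rad) (value of joint lid above 1.3 rad), for 0.2 s.
3. all cases stand in the column, with the lid still open (horizontal distance between each of case_blue_mid, case_green_mid, case_yellow_mid, case_grey_mid and plate_top below 0.012 m and angle between the x axis of each of case_blue_mid, case_green_mid, case_yellow_mid, case_grey_mid and the x axis of plate_top, either way round below 0.15 rad and angle between the z axis of each of case_blue_mid, case_green_mid, case_yellow_mid, case_grey_mid and the z axis of plate_top, either way round below 0.1 rad and value of joint lid above 1 rad), for 0.2 s.
4. the lid is shut again before the hasp (value of joint lid below 0.06 rad and value of joint hasp above 1.2 rad), for 0.1 s.
At the end, for the whole second after the job is handed in: Every case that is present lies flat (within 0.10 rad) and at rest in one column on the plate, its centre within 12 mm of the outline's centre as seen from above and its long side within 0.15 rad of the outline's; the lid is shut (below 0.06 rad) and the hasp lies over its staple (below 0.2 rad) (horizontal distance between each of case_blue_mid, case_green_mid, case_yellow_mid, case_grey_mid and plate_top below 0.012 m and angle between the x axis of each of case_blue_mid, case_green_mid, case_yellow_mid, case_grey_mid and the x axis of plate_top, either way round below 0.15 rad and angle between the z axis of each of case_blue_mid, case_green_mid, case_yellow_mid, case_grey_mid and the z axis of plate_top, either way round below 0.1 rad and linear speed of each of case_blue, case_green, case_yellow, case_grey below 0.02 m/s and value of joint lid below 0.06 rad and value of joint hasp below 0.2 rad); the robot touches nothing.
It fails at once if the lid is raised (over 0.12 rad) while the hasp is not swung clear (below 1.2 rad) (value of joint lid above 0.12 rad and value of joint hasp below 1.2 rad).
It fails at once if the spray can, the jar or the orange square is moved by more than 50 mm (distance of any of spray_can, tip_jar, square from where it was at the start of the episode above 0.05 m).
It fails at once if the spray can or the jar is knocked over (angle between any of spray_can, tip_jar's own z axis and vertical above 0.6 rad).
Of case_blue, case_green, case_yellow, case_grey only 2 to 4 are there at a start; the rules pass over those that are not, and their reading is None.
At some moment in a run one of case_grey may be knocked a few centimetres aside while the robot is not near it.
Once in a run the grip may slacken for a moment while it holds something.
It also fails if it takes over 210 s, if anything falls off the work surface, if the arm or the gripper's body presses on something with over 40 N, if the wrist force passes 120 N, or if a joint passes its speed limit or range.

ROBOT

A 6-joint arm with a two-finger parallel gripper is mounted at the origin on the work surface. World frame = base frame: x ahead of the robot, y to its left, z up, the work surface at z = 0. Lengths are in mm, angles in rad, forces in N, time in s.
With the tool pointing down it reaches from about 400 to 925 mm from the base axis. Payload 12.5 kg.
Tool frame: the origin (TCP) lies at the very end of the fingers, on their centre line; the grasp point (between the pads) lies env.grip_point_offset behind it (env.grip_point_offset is the distance from the TCP to the grasp point, in mm); y points along the fingers, z is the direction in which the jaws open and shut, and the axes are right-handed (so a half turn about y gives the same grasp; the last joint's range is limited). The gripper opens to 95 mm and grips with 3 to 60 N. Pads are 20 mm wide; open, the fingers measure 119 mm over their backs; the gripper's body (75 mm by 180 mm) begins 59 mm behind the grasp point.
Start: joints at [1.185, 0.491, 1.559, -0, 1.092, -0.106], TCP at [172.585, 600.717, 214.661] pointing down, gripper open.
Joint ranges: [-3.1, 3.1], [-0.84, 2.19], [0.05, 2.79], [-1.13, 4.28], [0.06, 2.93], [-2.69, 2.69]. Speed limits (rad/s): [2.22, 2.22, 2.79, 3.14, 3.14, 3.14].

INTERFACE

Orientations are given as [roll, pitch, yaw] about the fixed x, y, z axes, in that order (R = Rz(yaw) Ry(pitch) Rx(roll)).
In Python, from cell import readout, read_camera, env, nets gives the robot as it stands.
- The arm moves only by the tool apply_moves, never from a script. Its argument "increments" is a list of rows, each a list of 3 entries, a list of its own where there are three numbers: the shift along the tool's x, y, z in cm, then the turn, a rotation vector about the tool's x, y, z in degrees, then the finger opening in cm, from 0 to 9.51. A call has exactly 5 rows; each row shifts and turns the pose as measured when the row begins, along the tool's axes as they then stand; what a row does not reach is not made up. A row lasts 1/8 s, in which the tool goes at most 62.5 mm and 10.7 degrees, less where a joint would pass 70% of its speed; a pose out of reach is approached as far as the arm can. A call with a gripper value outside its range is refused whole. The fingers move at their own pace and stop on an object; the grip force is fixed at half the most. Time passes only in rows, so rows that do not move let the fingers close, or fill a call up. It gives the time, the measured TCP pose, the force and the opening at its end, in the units of the state.
- readout.state(): the state, without advancing time (a new reading comes with each control period).
- read_camera(name): name is "scene" or "side" or "wrist"; returns a dict with "img" (420x560x3 uint8, red, green, blue), "vfov" (degrees; the focal length in pixels is half the picture's height over the tangent of half this angle, whatever the lens; pixels are square), "cx", "cy" (the principal point, pixels), "rvec" (rotation vector, rad) and "tvec" (3), from world to camera coordinates, as OpenCV has them; the wrist camera has in their place "mount" (4x4, takes a point from camera to tool coordinates, whose origin is the TCP and whose axes are the tool frame's). Camera axes: x right, y down, z forward; pixel columns grow to the right and rows downward; lengths in mm; the calibration is good to about 2 mm. A picture is of the moment at which its call begins: read the wrist's pose just before it. There is no depth.
- env.job_done(): hands the job in, once; it reports no verdict.
Trained networks look in a picture, given as the dict that the camera call returned (one of the last four; its "shot" number tells which), for a name from the list of things; names that differ only in an ending like _2 or _b are one class to them, and where a whole thing is asked for, a point or a joint stands for the part that bears it (a point fixed in the world has none). Each returns a list of dicts, best first, with "confidence" (0 to 1); they miss things now and then, are a little off and sometimes report something else, mostly with a low value. They report only what shows in the picture. A call takes as long as a camera call.
- nets.look_for(picture, thing): "point" ([x, y, z] in mm, in the coordinates of the camera as it stood for that picture, good to about 4 mm: the middle of the surface that is visible of it).
- nets.mark_of(picture, thing): "point" ([x, y, z] in mm, in the coordinates of the camera as it stood for that picture, good to about 4 mm: a listed point, or the origin of a listed thing).
The state is a dict: "t": time; "joints": joint angles; "qvel": joint speeds; "tau": joint torques, N m; "eef_pos": TCP position; "tcp_rot": TCP orientation; "ft_force": force on the tool from outside, world axes, zero at the start; "moment": the same for the moment, N m; "opening": opening from 0.0 (shut) to 1.0 (fully open).
Only numpy, scipy, OpenCV 4.12 (cv2) and the standard library are available. Lean on these libraries where they do the work, as an engineer would, in place of code of your own. Each camera call takes 0.05 s, during which the arm holds its last target. There are 200 camera calls.

## Working session

There is one attempt and no reset: what is moved stays moved. The work goes in short steps, Python scripts to look and compute and a tool call to move; the robot and the scene stay as the last step left them, time stands still between calls to the robot, and variables do not carry over. Pictures are saved under pics/ and viewed, about 12 in all and at most 16, crops included, and the job is handed in when it is done.

Besides the shell and the picture viewer there is one more tool, called after "Request:" as name([rows], argument=value, ...), one row to a line, values as JSON. apply_moves: Moves the arm, as the interface text tells. Its arguments: {"type":"object","properties":{"increments":{"type":"array"}},"required":["increments"]}

```bash
mkdir -p pics; ls
cat > h.py <<'E'
import numpy as np, cv2
from scipy.spatial.transform import Rotation as R
from cell import readout, read_camera, env, nets
def rot(s): return R.from_euler('xyz', s['tcp_rot']).as_matrix()
def save(p,n): cv2.imwrite('pics/'+n+'.png', p['img'][:,:,::-1])
def toworld(p,pt,s=None):
    pt=np.array(pt,float)
    if 'mount' in p:
        q=np.array(p['mount'])@np.r_[pt,1]
        return rot(s)@q[:3]+np.array(s['eef_pos'])
    Rm=cv2.Rodrigues(np.array(p['rvec'],float))[0]
    return Rm.T@(pt-np.array(p['tvec'],float).ravel())
E
python3 - <<'E'
from h import *
s=readout.state(); print(s, env.grip_point_offset); print(rot(s).round(3))
for c in ['scene','side']:
    p=read_camera(c); save(p,c+'0'); print(c,p['vfov'],p['cx'],p['cy'])
    for n in 'chest_floor lid_grip lid_hinge hasp_grip hasp_hinge plate_top case_blue_mid case_green_mid case_yellow_mid case_grey_mid spray_can tip_jar square'.split():
        r=nets.mark_of(p,n)
        print(n,[(toworld(p,q['point']).round(1).tolist(),round(q['confidence'],2)) for q in r[:2]])
E
```

```text
pics
{'t': 0.0, 'joints': array([ 1.18538926e+00,  4.91534487e-01,  1.55946496e+00,  9.67847861e-06,
        1.09166779e+00, -1.05631139e-01]), 'qvel': array([-0.00060661,  0.00150039,  0.00065309, -0.00099868, -0.00055288,
       -0.00156696]), 'tau': array([ 6.06727172e-04, -6.12658238e+01, -2.58184111e+01,  6.92920899e-02,
        4.81616892e-02, -9.06481546e-05]), 'eef_pos': array([172.49034232, 600.47322744, 214.07197614]), 'tcp_rot': array([-1.57186402e+00,  1.21834944e-04, -2.79780464e-01]), 'ft_force': array([ 0.05773197, -0.88994367, -0.35456514]), 'moment': array([ 0.0239234 , -0.05933663, -0.0098822 ]), 'opening': 1.000152554953063} 18.8
[[ 0.961 -0.     0.276]
 [-0.276 -0.001  0.961]
 [-0.    -1.    -0.001]]
scene 46.403393458004906 276.1685545015245 209.7284180128492
chest_floor [([571.0, 294.1, 110.5], 0.16)]
lid_grip [([465.7, 134.1, 72.7], 0.92)]
lid_hinge [([664.0, 122.6, 70.6], 0.65)]
hasp_grip [([571.5, 297.6, 110.0], 0.77)]
hasp_hinge [([500.9, 303.1, 87.0], 0.88)]
plate_top [([527.2, -354.4, 14.7], 0.74)]
case_blue_mid []
case_green_mid [([662.1, 121.4, 72.2], 0.52)]
case_yellow_mid []
case_grey_mid [([481.5, -121.4, 17.1], 0.7)]
spray_can [([731.3, -105.3, -1.7], 0.7)]
tip_jar []
square [([340.0, -355.5, -0.1], 0.83), ([498.4, 304.8, 88.0], 0.66)]
side 52.16553380046332 283.4481001930424 211.13600602376266
chest_floor [([528.8, -354.6, 14.7], 0.34)]
lid_grip [([459.4, 134.1, 74.7], 0.8)]
lid_hinge [([663.1, 126.7, 69.2], 0.83)]
hasp_grip [([577.4, 300.7, 115.4], 0.8)]
hasp_hinge [([495.9, 299.3, 80.6], 0.8)]
plate_top [([524.8, -355.2, 13.8], 0.94)]
case_blue_mid []
case_green_mid []
case_yellow_mid []
case_grey_mid [([479.9, -121.3, 22.4], 0.66)]
spray_can [([734.0, -107.8, 3.4], 0.97)]
tip_jar [([495.2, 486.7, -1.7], 0.66)]
square [([345.7, -351.1, 1.1], 0.71)]
```

View pics/scene0.png

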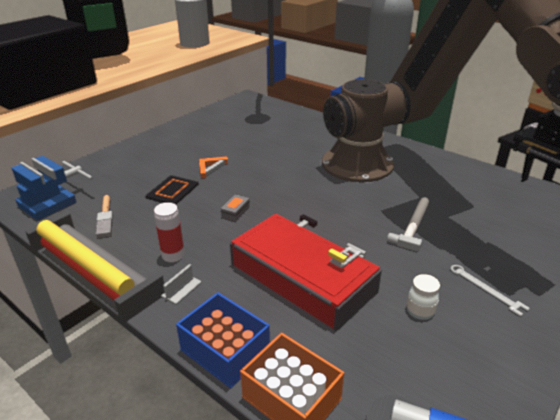

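View pics/side0.png

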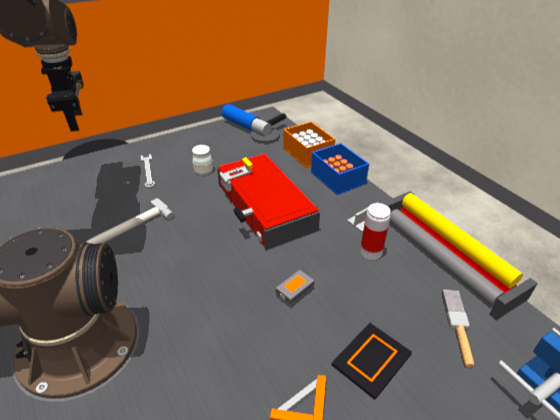

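The pictures show a red chest with its hasp on the left (+y) and the T-handle on the right. The grey case is at about (480,-121), the plate at (526,-355), and the can, jar and square are clear of the chest. I'll plan a move over the chest for a wrist look.

```bash
cat >> h.py <<'E'
def pose(pos,yaw,tilt=0):
    # tool pointing down, tool x at world yaw
    return np.array(pos,float), R.from_euler('xyz',[-np.pi/2,0,yaw]).as_matrix()
def plan(way, start=None):
    """way: list of (pos,yaw,opening_cm,nrows); prints calls of 5 rows"""
    s=readout.state(); P,M=np.array(s['eef_pos']),rot(s)
    rows=[]
    for pos,yaw,op,n in way:
        P1,M1=pose(pos,yaw); 
        rv=R.from_matrix(M.T@M1).as_rotvec()/n
        d=(P1-P)/n
        for i in range(n):
            Mi=M@R.from_rotvec(rv*i).as_matrix()
            rows.append([(Mi.T@d/10).round(2).tolist(),np.degrees(rv).round(1).tolist(),op])
        P,M=P1,M1
    while len(rows)%5: rows.append([[0,0,0],[0,0,0],rows[-1][2]])
    for i in range(0,len(rows),5): print(str(rows[i:i+5]).replace(' ','').replace('-0.0,','0,').replace('.0,',',').replace('.0]',']'))
E
python3 - <<'E'
from h import *
p=read_camera('wrist'); print(np.array(p['mount']).round(3),p['vfov'],p['cx'],p['cy'])
plan([([520,225,330],-0.04,6.5,8),([520,225,330],-0.04,6.5,2)])
E
```

```text
[[ 1.00000e-03  9.67000e-01  2.55000e-01 -7.14470e+01]
 [-1.00000e-03 -2.55000e-01  9.67000e-01 -1.69494e+02]
 [ 1.00000e+00 -1.00000e-03  1.00000e-03  4.35000e-01]
 [ 0.00000e+00  0.00000e+00  0.00000e+00  1.00000e+00]] 58.645105374883684 271.35671775405234 210.3653013523956
[[[5.47,-1.44,-3.31],[0,-1.7,0],6.5],[[5.37,-1.44,-3.48],[0,-1.7,0],6.5],[[5.26,-1.44,-3.64],[0,-1.7,0],6.5],[[5.15,-1.44,-3.79],[0,-1.7,0],6.5],[[5.04,-1.44,-3.95],[0,-1.7,0],6.5]]
[[[4.91,-1.44,-4.09],[0,-1.7,0],6.5],[[4.79,-1.44,-4.24],[0,-1.7,0],6.5],[[4.66,-1.44,-4.38],[0,-1.7,0],6.5],[[0,0,0],[0,0,0],6.5],[[0,0,0],[0,0,0],6.5]]
```

Request:
apply_moves([
  [[5.2,-1.4,-3.2],[0,-1.7,0],6.5],
  [[5.2,-1.4,-3.4],[0,-1.7,0],6.5],
  [[5.1,-1.4,-3.5],[0,-1.7,0],6.5],
  [[5.0,-1.4,-3.7],[0,-1.7,0],6.5],
  [[5.0,-1.4,-3.9],[0,-1.7,0],6.5],
])

```text
t: 2.08
eef_pos: [380.5, 375.5, 283.5]
tcp_rot: [-1.571, -0.0, -0.12]
ft_force: [1.4, 0.1, -0.8]
opening: 0.684
```

Request:
apply_moves([
  [[4.9,-1.4,-4.1],[0,-1.7,0],6.5],
  [[4.8,-1.4,-4.2],[0,-1.7,0],6.5],
  [[4.7,-1.4,-4.4],[0,-1.7,0],6.5],
  [[0,0,0],[0,0,0],6.5],
  [[0,0,0],[0,0,0],6.5],
])

```text
t: 2.7
eef_pos: [507.9, 239.3, 324.6]
tcp_rot: [-1.57, -0.002, -0.033]
ft_force: [-0.2, 0.5, -0.8]
opening: 0.682
```

Run:
```python
from h import *
s=readout.state(); print(s['eef_pos'],s['tcp_rot'],s['opening'])
p=read_camera('wrist'); save(p,'w1')
for n in 'lid_grip lid_hinge hasp_grip hasp_hinge chest_floor'.split():
    print(n,[(toworld(p,q['point'],s).round(1).tolist(),round(q['confidence'],2)) for q in nets.mark_of(p,n)[:2]])
```

```text
[507.91818763 239.29009484 324.62847286] [-1.57028025 -0.00236513 -0.033104  ] 0.6819679405726081
lid_grip [([468.9, 131.8, 76.2], 0.71)]
lid_hinge []
hasp_grip [([577.9, 305.1, 114.7], 0.77)]
hasp_hinge [([496.1, 303.3, 86.2], 0.8)]
chest_floor []
```

View pics/w1.png

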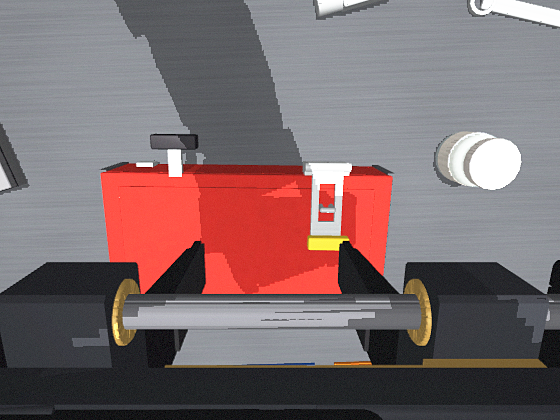

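The wrist picture shows the lid's front edge at row ~172 (columns 104–390), the black T-handle at (174,142), and the hasp hinge at (328,168) with its yellow bar at (327,243). I'll get the yaw from that edge and check the positions.

```bash
cat >> h.py <<'E'
def pix2plane(p,uv,z,s=None):
    f=p['img'].shape[0]/2/np.tan(np.radians(p['vfov']/2))
    uv=np.atleast_2d(uv).astype(float); out=[]
    o=toworld(p,[0,0,0],s)
    for u,v in uv:
        d=toworld(p,[(u-p['cx'])/f,(v-p['cy'])/f,1],s)-o
        out.append(o+d*(z-o[2])/d[2])
    return np.array(out)
E
python3 - <<'E'
from h import *
s=readout.state(); p=read_camera('wrist'); im=p['img'].astype(int)
red=(im[:,:,0]>90)&(im[:,:,1]<60)&(im[:,:,2]<60)
pts=[]
for u in list(range(205,300,4))+list(range(110,145,4))+list(range(355,385,4)):
    pts.append((u,np.argmax(red[:,u])))
# top edge of chest lid front bottom; print
print(pts[::4])
w=pix2plane(p,pts,74,s); k=np.polyfit(w[:,1],w[:,0],1); print('front edge x=',k[0]*230+k[1],'yaw',-np.arctan(k[0]))
blk=(im.max(2)<40); 
yel=(im[:,:,0]>150)&(im[:,:,1]>120)&(im[:,:,2]<80)
yel[:230]=0;yel[252:]=0
m=np.argwhere(yel); print(m.min(0),m.max(0)); c=m.mean(0); print('bar', pix2plane(p,[(m[:,1].min(),c[0]),(m[:,1].max(),c[0])],110,s))
b=blk[130:150,140:205]; m=np.argwhere(b)+[130,140]; print(m.min(0),m.max(0)); print('handle',pix2plane(p,[(m[:,1].min(),m[:,0].mean()),(m[:,1].max(),m[:,0].mean())],78,s))
for u in (104,390): 
    pass
# lid side edges
for v in (180,200,220):
    r=np.where(red[v])[0]; print(v,r.min(),r.max(),pix2plane(p,[(r.min(),v),(r.max(),v)],78,s)[:,:2].round(1).tolist())
E
```

```text
[(205, np.int64(165)), (221, np.int64(165)), (237, np.int64(165)), (253, np.int64(165)), (269, np.int64(166)), (285, np.int64(166)), (110, np.int64(170)), (126, np.int64(164)), (142, np.int64(167)), (367, np.int64(167)), (383, np.int64(174))]
front edge x= 496.0224525216914 yaw -0.041249249685060725
[236 307] [250 347]
bar [[576.00271332 277.53833672 110.        ]
 [577.39809375 321.06913392 110.        ]]
[134 153] [148 197]
handle [[459.8979565  112.82571707  78.        ]
 [461.42593451 160.94873775  78.        ]]
180 197 343 [[508.6, 157.0], [513.9, 321.5]]
200 199 357 [[531.8, 157.4], [537.6, 338.0]]
220 199 354 [[555.6, 155.5], [561.3, 335.1]]
```

Run:
```python
from h import *
plan([([576,301,150],-0.035,6.5,4),([576,301,150],-0.035,6.5,1)])
```

```text
[[[1.65,4.38,1.58],[0,0.1,0],6.5],[[1.65,4.37,1.58],[0,0.1,0],6.5],[[1.65,4.37,1.58],[0,0.1,0],6.5],[[1.65,4.37,1.58],[0,0.1,0],6.5],[[0,0,0],[0,0,0],6.5]]
```

Request:
apply_moves([
  [[1.65,4.4,1.6],[0,0,0],6.5],
  [[1.65,4.4,1.6],[0,0,0],6.5],
  [[1.65,4.4,1.6],[0,0,0],6.5],
  [[1.65,4.4,1.6],[0,0,0],6.5],
  [[0,0,0],[0,0,0],6.5],
])

```text
t: 3.68
eef_pos: [577.4, 306.3, 145.5]
tcp_rot: [-1.569, -0.006, -0.028]
ft_force: [-0.7, -0.5, 1.2]
opening: 0.683
```

Run:
```python
from h import *
s=readout.state();print(s['eef_pos'],s['tcp_rot'])
p=read_camera('wrist'); save(p,'w2')
for n in 'hasp_grip hasp_hinge'.split():
    print(n,[(toworld(p,q['point'],s).round(1).tolist(),round(q['confidence'],2)) for q in nets.mark_of(p,n)[:2]])
plan([([576.5,301,88],-0.035,6.5,3),([576.5,301,88],-0.035,4,2)])
```

```text
[577.42826202 306.3111371  145.50673275] [-1.56924567 -0.00603331 -0.02778422]
hasp_grip [([577.6, 304.5, 115.7], 0.77)]
hasp_hinge [([497.7, 303.1, 87.0], 0.76)]
[[[-0.09,2.09,-0.18],[-0.1,0.1,0.2],6.5],[[-0.08,2.09,-0.17],[-0.1,0.1,0.2],6.5],[[-0.07,2.09,-0.17],[-0.1,0.1,0.2],6.5],[[0,0,0],[0,0,0],4],[[0,0,0],[0,0,0],4]]
```

View pics/w2.png

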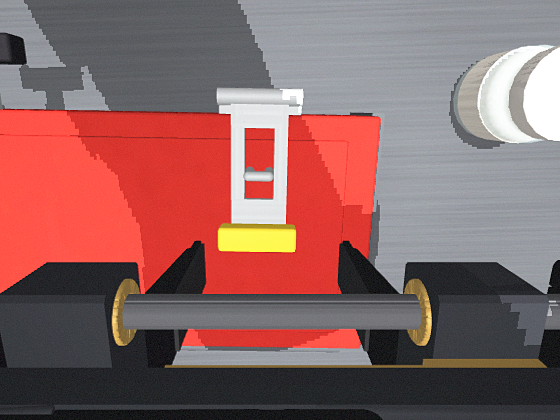

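Request:
apply_moves([
  [[0,2.0,-0.3],[0,0,0],6.5],
  [[0,2.0,-0.3],[0,0,0],6.5],
  [[0,1.6,-0.1],[0,0.3,0],6.5],
  [[0,0,0],[0,0,0],6.5],
  [[0,0,0],[0,0,0],4.0],
])

```text
t: 4.45
eef_pos: [581.0, 299.2, 103.6]
tcp_rot: [-1.561, -0.026, -0.035]
ft_force: [0.3, 0.3, -0.1]
opening: 0.625
```

Request:
apply_moves([
  [[0,0,0],[0,0,0],4.0],
  [[0,0,0],[0,0,0],4.0],
  [[0,0,0],[0,0,0],4.0],
  [[0,0,0],[0,0,0],4.0],
  [[0,0,0],[0,0,0],4.0],
])

```text
t: 5.08
eef_pos: [581.3, 298.0, 104.8]
tcp_rot: [-1.563, -0.026, -0.034]
ft_force: [0.0, -1.5, -1.1]
opening: 0.462
```

Run:
```python
from h import *
s=readout.state();print(s['eef_pos'],s['tcp_rot'],s['ft_force'],s['opening']*95.1)
P=np.array(s['eef_pos']); r=np.hypot(80,22); a0=np.arctan2(22,80); ps=-0.035
way=[]
for h in np.linspace(0,2.6,21)[1:]:
    a=a0+h; dx=r*np.cos(a)-80; dz=r*np.sin(a)-22
    way.append((P+[dx*np.cos(ps),dx*np.sin(ps),dz],ps,4.0,1))
plan(way)
```

```text
[581.26016622 298.00017768 104.84963905] [-1.56253948 -0.02627456 -0.03447296] [ 0.03204254 -1.54750914 -1.14915029] 43.947975604567304
[[[-0.33,-1.03,0.01],[-0.5,0,1.5],4],[[-0.48,-0.96,-0],[0,0,0],4],[[-0.6,-0.89,-0],[0,0,0],4],[[-0.71,-0.81,-0],[0,0,0],4],[[-0.81,-0.71,-0],[0,0,0],4]]
[[[-0.9,-0.6,0],[0,0,0],4],[[-0.97,-0.48,-0],[0,0,0],4],[[-1.02,-0.35,0],[0,0,0],4],[[-1.06,-0.21,-0],[0,0,0],4],[[-1.08,-0.07,-0],[0,0,0],4]]
[[[-1.08,0.07,-0],[0,0,0],4],[[-1.06,0.21,0],[0,0,0],4],[[-1.02,0.34,-0],[0,0,0],4],[[-0.97,0.47,0],[0,0,0],4],[[-0.9,0.59,0],[0,0,0],4]]
[[[-0.82,0.7,0],[0,0,0],4],[[-0.72,0.8,-0],[0,0,0],4],[[-0.61,0.89,0],[0,0,0],4],[[-0.49,0.96,-0],[0,0,0],4],[[-0.36,1.02,0],[0,0,0],4]]
```

Request:
apply_moves([
  [[0,0,0],[0,0,0],6.5],
  [[0,0,0],[0,0,0.7],6.5],
  [[-0.2,0.6,0],[-0.3,0,0.6],6.5],
  [[-0.2,0.8,0],[0,0,0],6.5],
  [[0,0.4,0],[0,0,0],6.5],
])

```text
t: 5.7
eef_pos: [577.3, 298.8, 86.1]
tcp_rot: [-1.568, -0.003, -0.034]
ft_force: [0.6, -0.7, 0.2]
opening: 0.682
```

Request:
apply_moves([
  [[0,0,0],[0,0,0],6.5],
  [[0,0,0],[0,0,0],6.5],
  [[0,0,0],[0,0,0],6.5],
  [[0,0,0],[0,0,0],6.5],
  [[0,0,0],[0,0,0],6.5],
])

```text
t: 6.32
eef_pos: [577.3, 298.8, 86.0]
tcp_rot: [-1.568, -0.003, -0.034]
ft_force: [-0.1, 0.3, 0.5]
opening: 0.683
```

Good position now. Close on the bar, then swing the first quarter of the arc.

Request:
apply_moves([
  [[0,0,0],[0,0,0],4.0],
  [[0,0,0],[0,0,0],4.0],
  [[0,0,0],[0,0,0],4.0],
  [[0,0,0],[0,0,0],4.0],
  [[0,0,0],[0,0,0],4.0],
])

```text
t: 6.95
eef_pos: [577.4, 298.1, 86.1]
tcp_rot: [-1.568, -0.003, -0.034]
ft_force: [-0.1, -0.3, -0.7]
opening: 0.458
```

Request:
apply_moves([
  [[-0.3,-1.0,0],[0,0,0],4],
  [[-0.5,-1.0,0],[0,0,0],4],
  [[-0.6,-0.9,0],[0,0,0],4],
  [[-0.7,-0.8,0],[0,0,0],4],
  [[-0.8,-0.7,0],[0,0,0],4],
])

```text
t: 7.58
eef_pos: [544.4, 299.5, 130.9]
tcp_rot: [-1.569, 0.002, -0.034]
ft_force: [-1.7, 3.6, -11.2]
opening: 0.46
```

```bash
cat >> h.py <<'E'
def arc(center, r, a0_, step, n, yaw, op):
    """from the current TCP, follow circle about center (TCP-equivalent) in chest x-z plane; a measured from +x, direction step"""
    s=readout.state(); P=np.array(s['eef_pos']); c=np.array(center,float)
    u=np.array([np.cos(yaw),np.sin(yaw),0])
    d=P-c; a=np.arctan2(d[2],d@u); print('angle now',a,'r',np.hypot(d[2],d@u),'op',s['opening']*95.1)
    plan([(c+u*r*np.cos(a+step*(i+1))+[0,0,r*np.sin(a+step*(i+1))],yaw,op,1) for i in range(n)])
E
python3 - <<'E'
from h import *
s=readout.state();print(s['eef_pos'],s['tcp_rot'],s['ft_force'],s['opening']*95.1)
u=np.array([np.cos(-.035),np.sin(-.035),0])
c=np.array([577.3,298.8,0])-80*u+[0,0,64]; print('c',c)
arc(c,83,0,0.17,10,-0.035,4)
E
```

```text
[544.44292496 299.49447014 130.90874176] [-1.56916108  0.00213838 -0.03377582] [ -1.74703262   3.55765047 -11.20865329] 43.75182276142025
c [497.348995   301.59942837  64.        ]
angle now 0.9570412487862453 r 81.84644850641185 op 43.75182276142025
[[[-1.15,-0.8,0.05],[-0.1,0.1,-0.1],4],[[-1.32,-0.49,0],[0,0,0],4],[[-1.38,-0.26,-0],[0,0,0],4],[[-1.41,-0.03,0],[0,0,0],4],[[-1.39,0.21,0],[0,0,0],4]]
[[[-1.34,0.44,0],[0,0,0],4],[[-1.24,0.66,-0],[0,0,0],4],[[-1.11,0.87,-0],[0,0,0],4],[[-0.95,1.04,0],[0,0,0],4],[[-0.76,1.19,0],[0,0,0],4]]
```

Request:
apply_moves([
  [[-1.1,-0.8,0],[0,0,0],4],
  [[-1.3,-0.5,0],[0,0,0],4],
  [[-1.4,-0.3,0],[0,0,0],4],
  [[-1.4,0,0],[0,0,0],4],
  [[-1.4,0.2,0],[0,0,0],4],
])

```text
t: 8.2
eef_pos: [476.6, 302.6, 147.7]
tcp_rot: [-1.566, -0.005, -0.034]
ft_force: [7.1, 2.9, -9.6]
opening: 0.46
```

Run:
```python
from h import *
arc([497.3,301.6,64],83,0,0.17,10,-0.035,4)
```

```text
angle now 1.814001664558896 r 86.20161058543721 op 43.716307689590934
[[[-1.26,0.76,-0.03],[-0.3,0.1,0.3],4],[[-1.24,0.67,-0],[0,0,0],4],[[-1.11,0.87,-0],[0,0,0],4],[[-0.94,1.05,0],[0,0,0],4],[[-0.75,1.19,-0],[0,0,0],4]]
[[[-0.54,1.3,-0],[0,0,0],4],[[-0.31,1.37,0],[0,0,0],4],[[-0.07,1.41,-0],[0,0,0],4],[[0.17,1.4,0],[0,0,0],4],[[0.4,1.35,-0],[0,0,0],4]]
```

Request:
apply_moves([
  [[-1.3,0.7,0],[0,0,0],4],
  [[-1.2,0.7,0],[0,0,0],4],
  [[-1.1,0.9,0],[0,0,0],4],
  [[-0.9,1.1,0],[0,0,0],4],
  [[-0.7,1.2,0],[0,0,0],4],
])

```text
t: 8.82
eef_pos: [423.7, 305.1, 108.0]
tcp_rot: [-1.561, -0.018, -0.033]
ft_force: [-3.0, 0.6, 4.8]
opening: 0.461
```

Run:
```python
from h import *
arc([497.3,301.6,64],83,0,0.17,5,-0.035,4)
```

```text
angle now 2.6031994242379732 r 85.85520709299414 op 43.88308095884192
[[[-0.4,1.41,-0.11],[-0.6,0.1,1],4],[[-0.39,1.35,0],[0,0,0],4],[[-0.16,1.4,0],[0,0,0],4],[[0.08,1.41,-0],[0,0,0],4],[[0.32,1.37,0],[0,0,0],4]]
```

Request:
apply_moves([
  [[-0.4,1.4,0],[-0.3,0,0.5],4],
  [[-0.3,1.4,0],[-0.3,0,0.5],4],
  [[0,0,0],[0,0,0],4],
  [[0,0,0],[0,0,0],6.5],
  [[0,0,0],[0,0,0],6.5],
])

```text
t: 9.45
eef_pos: [413.8, 305.1, 81.9]
tcp_rot: [-1.572, 0.001, -0.031]
ft_force: [-0.2, 0.6, -0.5]
opening: 0.611
```

Request:
apply_moves([
  [[0,0,0],[0,0,0],6.5],
  [[0,0,0],[0,0,0],6.5],
  [[0,-2.5,0],[0,0,0],7],
  [[0,-3.5,0],[0,0,0],7],
  [[0,-3.5,0],[0,0,0],7],
])

```text
t: 10.07
eef_pos: [413.0, 304.4, 177.8]
tcp_rot: [-1.575, 0.005, -0.032]
ft_force: [-0.2, 0.1, 0.0]
opening: 0.734
```

Run:
```python
from h import *
s=readout.state();print(s['eef_pos'],s['tcp_rot'],s['ft_force'],s['opening']*95.1)
plan([([462,135,150],-0.035,7,4),([462,135,150],-0.035,7,1)])
```

```text
[413.03837485 304.42351159 177.75851281] [-1.57478653  0.0049319  -0.03172567] [-0.15332912  0.13576496  0.03190032] 69.781976963675
[[[1.36,0.7,-4.19],[0.1,0,-0.1],7],[[1.36,0.7,-4.19],[0.1,0,-0.1],7],[[1.37,0.7,-4.19],[0.1,0,-0.1],7],[[1.37,0.7,-4.19],[0.1,0,-0.1],7],[[0,0,0],[0,0,0],7]]
```

Request:
apply_moves([
  [[1.4,0.5,-4.2],[0,0,0],7],
  [[1.4,0.5,-4.2],[0,0,0],7],
  [[1.4,0.5,-4.2],[0,0,0],7],
  [[1.4,0.5,-4.2],[0,0,0],7],
  [[0,0,0],[0,0,0],7],
])

```text
t: 10.7
eef_pos: [466.2, 130.8, 161.0]
tcp_rot: [-1.572, -0.002, -0.03]
ft_force: [-0.3, -0.7, -0.3]
opening: 0.732
```

Run:
```python
from h import *
s=readout.state();print(s['eef_pos'],s['tcp_rot'])
p=read_camera('wrist'); save(p,'w3')
for n in 'lid_grip hasp_grip hasp_hinge'.split():
    print(n,[(toworld(p,q['point'],s).round(1).tolist(),round(q['confidence'],2)) for q in nets.mark_of(p,n)[:2]])
```

```text
[466.22074136 130.79599797 160.97109316] [-1.57193357e+00 -1.56421729e-03 -2.96429721e-02]
lid_grip [([470.7, 134.0, 75.3], 0.93)]
hasp_grip []
hasp_hinge [([498.6, 300.9, 86.7], 0.89)]
```

View pics/w3.png

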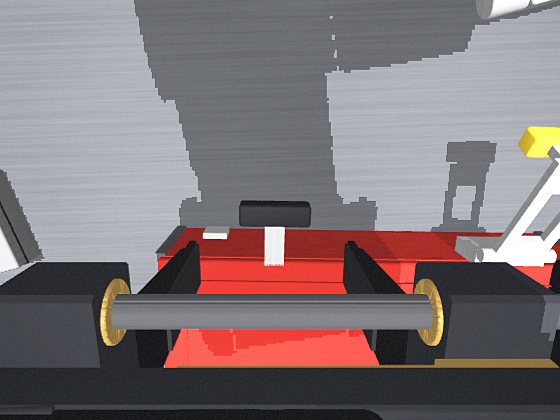

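Run:
```python
from h import *
s=readout.state(); p=read_camera('wrist')
print(pix2plane(p,[(275,206),(275,213),(240,213),(311,213)],80,s))
```

```text
[[457.45907341 136.9476961   80.        ]
 [462.47606986 136.82761886  80.        ]
 [461.83458673 112.51114523  80.        ]
 [463.13585277 161.83777604  80.        ]]
```

Request:
apply_moves([
  [[-0.1,2.5,0.2],[0,0,0],7],
  [[-0.1,2.5,0.2],[0,0,0],7],
  [[0,2.5,0.1],[0,0,0],7],
  [[0,2.0,0],[0,0,0],7],
  [[0,0,0],[0,0,0],7],
])

```text
t: 11.58
eef_pos: [463.5, 143.1, 64.6]
tcp_rot: [-1.573, -0.005, -0.016]
ft_force: [3.1, -15.6, -2.7]
opening: 0.735
```

Run:
```python
from h import *
plan([([464,136,55],-0.035,7,2),([464,136,55],-0.035,4.5,3)])
```

```text
[[[0.03,0.48,-0.36],[0,0.6,0.2],7],[[0.03,0.48,-0.36],[0,0.6,0.2],7],[[0,0,0],[0,0,0],4.5],[[0,0,0],[0,0,0],4.5],[[0,0,0],[0,0,0],4.5]]
```

Request:
apply_moves([
  [[0,0,-0.4],[0,0.3,0],7],
  [[0,0,-0.3],[0,0.3,0],7],
  [[0,0.6,0],[0,0,0],7],
  [[0,0.4,0],[0,0,0],7],
  [[0,0,0],[0,0,0],7],
])

```text
t: 12.2
eef_pos: [462.9, 138.1, 53.9]
tcp_rot: [-1.572, -0.006, -0.023]
ft_force: [1.1, 0.2, 0.5]
opening: 0.733
```

Request:
apply_moves([
  [[0,0,0],[0,0,0],4.5],
  [[0,0,0],[0,0,0],4.5],
  [[0,0,0],[0,0,0],4.5],
  [[0,0,0],[0,0,0],4.5],
  [[0,0,0],[0,0,0],4.5],
])

```text
t: 12.82
eef_pos: [462.6, 132.8, 53.7]
tcp_rot: [-1.579, -0.003, -0.021]
ft_force: [-0.4, 5.8, -1.7]
opening: 0.525
```

Run:
```python
from h import *
s=readout.state();print(s['eef_pos'],s['tcp_rot'],s['ft_force'],s['opening']*95.1)
u=np.array([np.cos(-.035),np.sin(-.035),0])
c=s['eef_pos']+200*u; c[2]=51; print(c)
arc(c,200,0,-0.075,20,-0.035,4.5)
```

```text
[462.59050845 132.78561823  53.74549532] [-1.57862267 -0.00301696 -0.02076912] [-0.4054802   5.77115699 -1.65916482] 49.94647929847939
[662.46802095 125.7870473   51.        ]
angle now 3.1278660391618933 r 200.01884347373175 op 49.94647929847939
[[[0.08,-1.5,-0.01],[0.4,0.8,0.2],4.5],[[0.19,-1.49,-0],[0,0,0],4.5],[[0.3,-1.47,0],[0,0,0],4.5],[[0.41,-1.44,-0],[0,0,0],4.5],[[0.52,-1.41,0],[0,0,0],4.5]]
[[[0.62,-1.37,-0],[0,0,0],4.5],[[0.72,-1.32,0],[0,0,0],4.5],[[0.82,-1.26,-0],[0,0,0],4.5],[[0.91,-1.19,0],[0,0,0],4.5],[[1,-1.12,-0],[0,0,0],4.5]]
[[[1.08,-1.04,0],[0,0,0],4.5],[[1.15,-0.96,-0],[0,0,0],4.5],[[1.22,-0.87,0],[0,0,0],4.5],[[1.28,-0.78,-0],[0,0,0],4.5],[[1.34,-0.68,0],[0,0,0],4.5]]
[[[1.38,-0.58,-0],[0,0,0],4.5],[[1.42,-0.47,0],[0,0,0],4.5],[[1.46,-0.36,0],[0,0,0],4.5],[[1.48,-0.25,0],[0,0,0],4.5],[[1.49,-0.14,-0],[0,0,0],4.5]]
```

Request:
apply_moves([
  [[0.1,-1.5,0],[0,0,0],4.5],
  [[0.2,-1.5,0],[0,0,0],4.5],
  [[0.3,-1.5,0],[0,0,0],4.5],
  [[0.4,-1.4,0],[0,0,0],4.5],
  [[0.5,-1.4,0],[0,0,0],4.5],
])

```text
t: 13.45
eef_pos: [477.4, 132.2, 127.0]
tcp_rot: [-1.58, -0.0, -0.023]
ft_force: [4.7, -2.9, -6.6]
opening: 0.521
```

Run:
```python
from h import *
print(readout.state()['ft_force'],readout.state()['tcp_rot'])
arc([662.5,125.8,51],200,0,-0.08,10,-0.035,4.5)
```

```text
[ 4.74079871 -2.91706034 -6.58839847] [-1.57961467e+00 -3.97217289e-05 -2.30300531e-02]
angle now 2.752259830958422 r 200.17737980486288 op 49.57609810294583
[[[0.68,-1.45,-0.01],[0.5,0.7,0],4.5],[[0.78,-1.4,-0],[0,0,0],4.5],[[0.89,-1.33,-0],[0,0,0],4.5],[[0.99,-1.25,0],[0,0,0],4.5],[[1.09,-1.17,0],[0,0,0],4.5]]
[[[1.18,-1.08,-0],[0,0,0],4.5],[[1.26,-0.98,0],[0,0,0],4.5],[[1.34,-0.88,-0],[0,0,0],4.5],[[1.4,-0.77,0],[0,0,0],4.5],[[1.46,-0.65,-0],[0,0,0],4.5]]
```

Request:
apply_moves([
  [[0.7,-1.4,0],[0,0,0],4.5],
  [[0.8,-1.4,0],[0,0,0],4.5],
  [[0.9,-1.3,0],[0,0,0],4.5],
  [[1.0,-1.2,0],[0,0,0],4.5],
  [[1.1,-1.2,0],[0,0,0],4.5],
])

```text
t: 14.08
eef_pos: [520.2, 130.2, 191.5]
tcp_rot: [-1.582, 0.01, -0.025]
ft_force: [1.8, -2.9, -9.4]
opening: 0.526
```

Run:
```python
from h import *
print(readout.state()['ft_force'],readout.state()['tcp_rot'])
arc([662.5,125.8,51],200,0,-0.08,10,-0.035,4.5)
```

```text
[ 1.79383385 -2.90380612 -9.39690628] [-1.58213342  0.00965092 -0.02516565]
angle now 2.3630166211908086 r 200.01079294451154 op 50.06001007509454
[[[1.16,-1.1,0.03],[0.7,0.6,-0.5],4.5],[[1.25,-1,0],[0,0,0],4.5],[[1.33,-0.89,-0],[0,0,0],4.5],[[1.39,-0.78,0],[0,0,0],4.5],[[1.45,-0.67,-0],[0,0,0],4.5]]
[[[1.5,-0.55,0],[0,0,0],4.5],[[1.54,-0.43,-0],[0,0,0],4.5],[[1.57,-0.31,0],[0,0,0],4.5],[[1.59,-0.18,0],[0,0,0],4.5],[[1.6,-0.05,-0],[0,0,0],4.5]]
```

Request:
apply_moves([
  [[1.2,-1.1,0],[0,0,0],4.5],
  [[1.3,-1.0,0],[0,0,0],4.5],
  [[1.3,-0.9,0],[0,0,0],4.5],
  [[1.4,-0.8,0],[0,0,0],4.5],
  [[1.4,-0.7,0],[0,0,0],4.5],
])

```text
t: 14.7
eef_pos: [582.8, 127.4, 234.1]
tcp_rot: [-1.585, 0.026, -0.027]
ft_force: [-2.6, -3.3, -4.5]
opening: 0.528
```

Request:
apply_moves([
  [[1.5,-0.5,0],[0.3,0,-0.3],4.5],
  [[1.5,-0.4,0],[0,0,-0.3],4.5],
  [[1.6,-0.3,0],[0,0,0],4.5],
  [[1.6,-0.2,0],[0,0,0],4.5],
  [[0,0,0],[0,0,0],4.5],
])

```text
t: 15.32
eef_pos: [643.6, 124.7, 249.5]
tcp_rot: [-1.582, 0.022, -0.029]
ft_force: [1.9, 0.3, -0.7]
opening: 0.523
```

Run:
```python
from h import *
print(readout.state()['ft_force'],readout.state()['tcp_rot'])
arc([662.5,125.8,51],200,0,-0.08,5,-0.035,4.5)
```

```text
[ 1.92389726  0.25985709 -0.74154219] [-1.58151702  0.02203797 -0.02868878]
angle now 1.6657124117766722 r 199.39570228845656 op 49.706839835778325
[[[1.59,-0.18,0.17],[0.6,0.4,-1.3],4.5],[[1.6,0.04,0],[0,0,0],4.5],[[1.59,0.17,-0],[0,0,0],4.5],[[1.57,0.29,-0],[0,0,0],4.5],[[1.54,0.42,0],[0,0,0],4.5]]
```

Request:
apply_moves([
  [[1.6,-0.1,0.1],[0.3,0,-0.6],4.5],
  [[0,0,0],[0,0,0],4.5],
  [[0,0,0],[0,0,0],7],
  [[0,0,0],[0,0,0],7],
  [[0,0,0],[0,0,0],7],
])

```text
t: 15.95
eef_pos: [657.8, 124.6, 250.1]
tcp_rot: [-1.578, 0.013, -0.028]
ft_force: [0.0, 0.5, -0.3]
opening: 0.727
```

Request:
apply_moves([
  [[0,-3,0],[0,0,-0.3],7],
  [[0,-4,0],[0,0,0],7],
  [[-3,-1,0],[0,0,0],7],
  [[-5,0,3],[0,0,0],7],
  [[-5,0,3],[0,0,0],7],
])

```text
t: 16.58
eef_pos: [528.4, 188.9, 331.5]
tcp_rot: [-1.578, 0.01, -0.031]
ft_force: [0.8, 1.2, -0.6]
opening: 0.737
```

Request:
apply_moves([
  [[-3,0,3],[0,0,0],7],
  [[-3,0,2],[0,0,0],7],
  [[0,2,0],[0,0,0],7],
  [[0,0,0],[0,0,0],7],
  [[0,0,0],[0,0,0],7],
])

```text
t: 17.2
eef_pos: [464.1, 244.1, 313.8]
tcp_rot: [-1.576, 0.007, -0.027]
ft_force: [-0.1, 0.3, 0.3]
opening: 0.739
```

Run:
```python
from h import *
s=readout.state();print(s['eef_pos'],s['tcp_rot'])
p=read_camera('wrist'); save(p,'w4'); q0=read_camera('scene'); q1=read_camera('side');save(q0,'s4')
for n in 'case_blue_mid case_green_mid case_yellow_mid case_grey_mid lid_grip chest_floor hasp_grip plate_top'.split():
  for nm,c in (('w',p),('sc',q0),('si',q1)):
    print(n,nm,[(toworld(c,q['point'],s).round(1).tolist(),round(q['confidence'],2)) for q in nets.mark_of(c,n)[:2]])
```

```text
[464.12499788 244.05135641 313.81500627] [-1.57649544  0.00747802 -0.02679946]
case_blue_mid w []
case_blue_mid sc []
case_blue_mid si [([734.1, -106.4, 5.3], 0.69)]
case_green_mid w [([572.3, 207.5, 19.8], 0.75)]
case_green_mid sc []
case_green_mid si [([570.9, 210.6, 25.7], 0.91), ([498.3, 486.3, 0.4], 0.72)]
case_yellow_mid w [([578.2, 301.8, 23.3], 0.67)]
case_yellow_mid sc [([575.3, 298.4, 26.4], 0.78)]
case_yellow_mid si [([576.5, 300.2, 26.1], 0.96), ([496.2, 486.0, 0.1], 0.67)]
case_grey_mid w []
case_grey_mid sc [([482.8, -119.4, 16.9], 0.61)]
case_grey_mid si [([479.4, -121.1, 21.9], 0.93)]
lid_grip w []
lid_grip sc [([650.5, 125.7, 271.1], 0.84)]
lid_grip si []
chest_floor w []
chest_floor sc []
chest_floor si [([584.3, 207.3, 4.2], 0.67)]
hasp_grip w [([420.3, 311.6, 106.4], 0.65)]
hasp_grip sc [([412.2, 303.5, 107.4], 0.74), ([481.7, -117.8, 14.5], 0.29)]
hasp_grip si [([420.5, 313.0, 108.6], 0.49)]
plate_top w []
plate_top sc [([523.2, -362.2, 11.7], 0.58)]
plate_top si [([526.3, -357.8, 16.3], 0.7)]
```

View pics/w4.png

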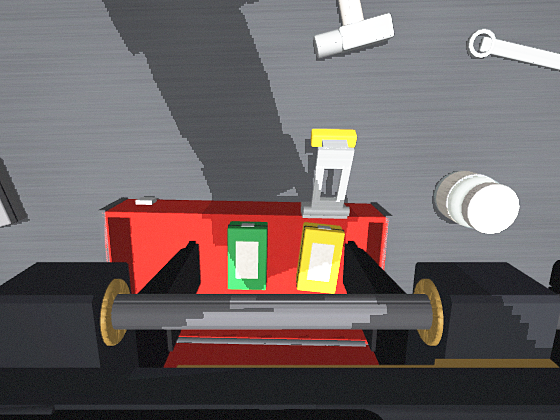

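The wrist picture shows green at (248,257) and yellow at (321,260), slightly turned. The third slot (columns ~155–195) is empty, so blue is absent. Now the poses by segmentation, with plate and grey too.

```bash
cat >> h.py <<'E'
def rect(p,mask,z,s):
    mask=mask.astype(np.uint8); n,l,st,c=cv2.connectedComponentsWithStats(mask)
    i=1+np.argmax(st[1:,4]); pts=np.argwhere(l==i)[:,::-1]
    h=cv2.convexHull(pts.astype(np.int32))[:,0,:]
    w=pix2plane(p,h,z,s)[:,:2].astype(np.float32)
    (cx,cy),(a,b),th=cv2.minAreaRect(w)
    if a<b: a,b,th=b,a,th+90
    th=(th+90)%180-90
    return (round(cx,1),round(cy,1)),(round(a,1),round(b,1)),round(float(np.radians(th)),3),st[i]
E
python3 - <<'E'
from h import *
s=readout.state(); p=read_camera('wrist'); im=p['img'].astype(int)
r,g,b=im[:,:,0],im[:,:,1],im[:,:,2]
box=np.zeros(r.shape,bool); box[215:293,200:272]=1
print('green',rect(p,box&(g>r+30),40,s))
lab=(im.min(2)>150)
print('glabel',rect(p,box&lab,40,s))
box=np.zeros(r.shape,bool); box[219:293,290:350]=1
print('yellow',rect(p,box&(r>100)&(g>100)&(b<90),40,s)); print('ylabel',rect(p,box&lab,40,s))
E
```

```text
green ((566.2, 209.7), (91.4, 48.4), -0.056, array([ 228,  222,   39,   69, 1736], dtype=int32))
glabel ((571.5, 208.5), (50.2, 28.4), -0.067, array([235, 242,  24,  38, 834], dtype=int32))
yellow ((571.8, 301.0), (91.4, 53.1), -0.134, array([ 296,  223,   49,   68, 1192], dtype=int32))
ylabel ((577.3, 302.0), (50.6, 29.6), -0.143, array([307, 243,  28,  40, 845], dtype=int32))
```

Run:
```python
from h import *
plan([([571,209,110],-0.06,6.8,4),([571,209,110],-0.06,6.8,1)])
```

```text
[[[2.74,5.06,-0.77],[0.1,0.5,-0.1],6.8],[[2.74,5.07,-0.76],[0.1,0.5,-0.1],6.8],[[2.74,5.07,-0.74],[0.1,0.5,-0.1],6.8],[[2.73,5.07,-0.73],[0.1,0.5,-0.1],6.8],[[0,0,0],[0,0,0],6.8]]
```

Request:
apply_moves([
  [[2.7,5.0,-0.8],[0,0.5,0],6.8],
  [[2.7,5.0,-0.8],[0,0.5,0],6.8],
  [[2.7,5.0,-0.7],[0,0.5,0],6.8],
  [[2.7,4.6,-0.7],[0,0.5,0],6.8],
  [[0,0,0],[0,0,0],6.8],
])

```text
t: 19.23
eef_pos: [573.3, 208.5, 112.4]
tcp_rot: [-1.575, 0.004, -0.062]
ft_force: [0.9, -0.1, 0.4]
opening: 0.713
```

Run:
```python
from h import *
print(readout.state()['eef_pos'],readout.state()['tcp_rot'])
plan([([571,209,45],-0.06,6.8,3),([571,209,45],-0.06,6.8,2)])
```

```text
[573.31659924 208.4807353  112.38364554] [-1.57479827  0.00375389 -0.06178003]
[[[-0.07,2.25,0.02],[0.1,0,-0.1],6.8],[[-0.07,2.25,0.02],[0.1,0,-0.1],6.8],[[-0.08,2.25,0.02],[0.1,0,-0.1],6.8],[[0,0,0],[0,0,0],6.8],[[0,0,0],[0,0,0],6.8]]
```

Request:
apply_moves([
  [[-0.1,2.2,0],[0,0,0],6.8],
  [[-0.1,2.2,0],[0,0,0],6.8],
  [[0,2.2,0],[0,0,0],6.8],
  [[0,1.5,0],[0,0,0],6.8],
  [[0,0,0],[0,0,0],6.8],
])

```text
t: 19.85
eef_pos: [571.8, 210.3, 35.8]
tcp_rot: [-1.572, -0.003, -0.06]
ft_force: [-0.3, 0.8, -0.2]
opening: 0.713
```

Request:
apply_moves([
  [[0,0.7,0],[0,0,0],6.8],
  [[0,0.5,0],[0,0,0],6.8],
  [[0,0,0],[0,0,0],6.8],
  [[0,0,0],[0,0,0],6.8],
  [[0,0,0],[0,0,0],6.8],
])

```text
t: 20.48
eef_pos: [572.9, 210.7, 25.6]
tcp_rot: [-1.571, -0.006, -0.06]
ft_force: [-1.0, 0.4, -0.8]
opening: 0.715
```

Request:
apply_moves([
  [[-0.1,0.9,0],[0,0,0],6.8],
  [[0,0.6,0],[0,0,0],6.8],
  [[0,0,0],[0,0,0],6.8],
  [[0,0,0],[0,0,0],4.2],
  [[0,0,0],[0,0,0],4.2],
])

```text
t: 21.1
eef_pos: [571.8, 210.7, 9.3]
tcp_rot: [-1.571, -0.006, -0.06]
ft_force: [-0.6, 0.2, -0.4]
opening: 0.56
```

Request:
apply_moves([
  [[0,0,0],[0,0,0],4.2],
  [[0,0,0],[0,0,0],4.2],
  [[0,0,0],[0,0,0],4.2],
  [[0,-1.0,0],[0,0,0],4.2],
  [[0,-2.0,0],[0,0,0],4.2],
])

```text
t: 21.72
eef_pos: [570.9, 210.6, 39.5]
tcp_rot: [-1.572, -0.004, -0.06]
ft_force: [0.0, 0.8, -0.9]
opening: 0.525
```

Request:
apply_moves([
  [[0,-2.5,0],[0,0,0],4.2],
  [[0,-3.5,0],[0,0,0],4.2],
  [[0,-4,0],[0,0,0],4.2],
  [[0,-4,0],[0,0,0],4.2],
  [[0,0,0],[0,0,0],4.2],
])

```text
t: 22.35
eef_pos: [570.5, 210.9, 188.5]
tcp_rot: [-1.571, -0.007, -0.06]
ft_force: [-0.2, -0.1, -1.6]
opening: 0.525
```

Run:
```python
from h import *
s=readout.state();print(s['eef_pos'],s['opening']*95.1,s['ft_force'])
plan([([450,-120,190],0,4.2,7),([440,-330,190],0,4.2,4),([440,-330,190],0,4.2,1)])
```

```text
[570.45012812 210.8902332  188.46855151] 49.88772054696091 [-0.24768236 -0.0608942  -1.56915406]
[[[-1.43,-0.03,-4.82],[0,-0.5,0.1],4.2],[[-1.47,-0.03,-4.81],[0,-0.5,0.1],4.2],[[-1.52,-0.03,-4.8],[0,-0.5,0.1],4.2],[[-1.56,-0.03,-4.78],[0,-0.5,0.1],4.2],[[-1.6,-0.03,-4.77],[0,-0.5,0.1],4.2]]
[[[-1.64,-0.02,-4.76],[0,-0.5,0.1],4.2],[[-1.68,-0.02,-4.74],[0,-0.5,0.1],4.2],[[-0.25,0,-5.25],[0,0,0],4.2],[[-0.25,0,-5.25],[0,0,0],4.2],[[-0.25,0,-5.25],[0,0,0],4.2]]
[[[-0.25,0,-5.25],[0,0,0],4.2],[[0,0,0],[0,0,0],4.2],[[0,0,0],[0,0,0],4.2],[[0,0,0],[0,0,0],4.2],[[0,0,0],[0,0,0],4.2]]
```

Request:
apply_moves([
  [[-1.4,0,-4.8],[0,-0.5,0],4.2],
  [[-1.5,0,-4.8],[0,-0.5,0],4.2],
  [[-1.5,0,-4.8],[0,-0.5,0],4.2],
  [[-1.6,0,-4.8],[0,-0.5,0],4.2],
  [[-1.6,0,-4.8],[0,-0.5,0],4.2],
])

```text
t: 22.98
eef_pos: [480.4, -29.5, 185.1]
tcp_rot: [-1.571, -0.004, -0.01]
ft_force: [0.4, -0.2, -1.8]
opening: 0.524
```

Request:
apply_moves([
  [[-1.6,0,-4.8],[0,-0.5,0],4.2],
  [[-1.6,0,-4.8],[0,-0.5,0],4.2],
  [[-0.2,0,-5],[0,0,0],4.2],
  [[-0.2,0,-5],[0,0,0],4.2],
  [[-0.2,0,-5],[0,0,0],4.2],
])

```text
t: 23.6
eef_pos: [437.7, -281.9, 182.2]
tcp_rot: [-1.568, 0.0, 0.008]
ft_force: [0.3, -0.2, -1.3]
opening: 0.523
```

Request:
apply_moves([
  [[-0.2,0,-4],[0,0,0],4.2],
  [[0,0,0],[0,0,0],4.2],
  [[0,0,0],[0,0,0],4.2],
  [[0,0,0],[0,0,0],4.2],
  [[0,0,0],[0,0,0],4.2],
])

```text
t: 24.22
eef_pos: [434.2, -322.9, 179.4]
tcp_rot: [-1.565, 0.004, 0.006]
ft_force: [-0.2, 0.4, -1.1]
opening: 0.526
```

Run:
```python
from h import *
s=readout.state();print(s['eef_pos'],s['tcp_rot'],s['opening']*95.1,s['ft_force'])
p=read_camera('wrist'); save(p,'w5'); q0=read_camera('scene'); q1=read_camera('side')
for n in 'plate_top case_grey_mid case_green_mid square'.split():
  for nm,c in (('w',p),('sc',q0),('si',q1)):
    print(n,nm,[(toworld(c,q['point'],s).round(1).tolist(),round(q['confidence'],2)) for q in nets.mark_of(c,n)[:2]])
im=p['img'].astype(int); m=(im[:,:,0]>150)&(im[:,:,1]>60)&(im[:,:,1]<150)&(im[:,:,2]<70)
n,l,st,c=cv2.connectedComponentsWithStats(m.astype(np.uint8)); print(st)
```

```text
[ 434.15940246 -322.92622377  179.41028876] [-1.56485633  0.00350228  0.0057285 ] 50.02895886464226 [-0.18118598  0.40846957 -1.07575702]
plate_top w []
plate_top sc [([524.5, -358.0, 12.4], 0.94)]
plate_top si [([525.8, -354.7, 14.2], 0.56), ([479.7, -123.2, 18.6], 0.15)]
case_grey_mid w [([483.6, -120.5, 18.0], 0.81)]
case_grey_mid sc [([485.4, -115.7, 14.3], 0.67)]
case_grey_mid si [([484.2, -122.2, 18.8], 0.77)]
case_green_mid w [([433.3, -322.7, 191.7], 0.68)]
case_green_mid sc [([431.4, -320.3, 190.8], 0.6)]
case_green_mid si [([435.4, -323.1, 194.6], 0.58)]
square w [([342.4, -355.2, 2.0], 0.82)]
square sc [([338.3, -349.7, 1.5], 0.86), ([661.8, 122.9, 73.7], 0.63)]
square si [([343.8, -352.8, 0.7], 0.74)]
[[     0      0    560    420 234742]
 [   224      0      4      4      4]
 [   217      2      2      2      2]
 [   236     11      1      1      1]
 [   221     14     17     22     27]
 [   203     21      2      2      2]
 [   200     25      2      2      2]
 [   197     30      1      1      1]
 [   174     37     47     81    113]
 [   189     41      1      1      
[... 1545 characters left out ...]
      3      3]
 [   152    301      2      5      6]
 [   392    301      2      2      3]
 [   150    308      2      1      2]
 [   393    308      1      1      1]
 [   152    319      1      1      1]
 [   152    321      1      1      1]
 [   152    323      1      1      1]
 [   162    331      1      3      3]
 [   166    331      1      2      2]
 [   381    330      1      1      1]
 [   390    331      1      1      1]
 [   153    332      1      1      1]
 [   381    332      1      1      1]
 [   390    333      1      1      1]
 [   153    336      1      1      1]
 [   394    337      1      1      1]
 [   156    342      1      2      2]
 [   385    343      3      2      3]]
```

View pics/w5.png

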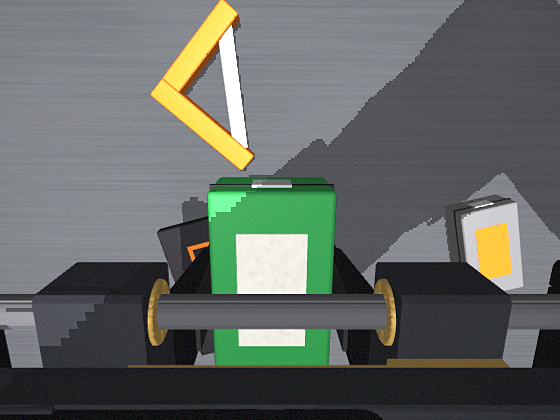

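Run:
```python
from h import *
s=readout.state()
for c,bx in (('scene',(172,208,145,200)),('side',(322,390,334,412))):
    p=read_camera(c); p['img']=cv2.imread(f'pics/{c}0.png')[:,:,::-1]
    im=p['img'].astype(int); r,g,b=im[:,:,0],im[:,:,1],im[:,:,2]
    box=np.zeros(r.shape,bool); box[bx[0]:bx[1],bx[2]:bx[3]]=1
    print('outline',c,rect(p,box&(r>110)&(r>g+50)&(r>b+50),12,s))
    box[:]=0; k=20 if c=='side' else 12; box[bx[0]-k:bx[1]+k,bx[2]-k:bx[3]+k]=1
    m=box&(im.max(2)<35); m|=box&(r>110)&(r>g+50)
    print('plate',c,rect(p,cv2.morphologyEx(m.astype(np.uint8),cv2.MORPH_OPEN,np.ones((3,3))),12,s))
    # grey case label
    bx2=(190,220,215,255) if c=='scene' else (265,305,270,315)
    box[:]=0; box[bx2[0]:bx2[1],bx2[2]:bx2[3]]=1
    print('greylabel',c,rect(p,box&(r>150)&(r>g+50)&(r>b+80),34,s))
p=read_camera('wrist'); im=p['img'].astype(int); box[:]=0; box[215:285,470:515]=1
print('greylabel w',rect(p,box&(im[:,:,0]>200)&(im[:,:,2]<110),34,s))
```

```text
outline scene ((524.9, -359.3), (100.7, 66.4), 0.283, array([155, 179,  33,  19, 135], dtype=int32))
plate scene ((370.6, -386.0), (100.4, 20.8), 0.818, array([199, 160,   7,  15,  93], dtype=int32))
greylabel scene ((481.8, -122.1), (52.0, 27.0), 0.24, array([227, 198,  16,  10,  96], dtype=int32))
outline side ((525.2, -357.7), (99.5, 64.9), 0.272, array([347, 334,  51,  48, 430], dtype=int32))
plate side ((386.0, -365.0), (73.2, 19.3), 0.867, array([314, 375,  12,  35, 342], dtype=int32))
greylabel side ((482.6, -120.1), (52.0, 29.8), 0.235, array([284, 275,  22,  18, 208], dtype=int32))
greylabel w ((483.3, -121.4), (49.6, 27.9), 0.238, array([ 477,  223,   36,   56, 1573], dtype=int32))
```

Run:
```python
from h import *
plan([([525,-357.5,110],0.278,4.2,4),([525,-357.5,110],0.278,4.2,1)])
```

```text
[[[2.28,1.72,-0.86],[-0.1,-3.9,-0],4.2],[[2.21,1.72,-1.01],[-0.1,-3.9,-0],4.2],[[2.14,1.73,-1.16],[-0.1,-3.9,-0],4.2],[[2.05,1.73,-1.3],[-0.1,-3.9,-0],4.2],[[0,0,0],[0,0,0],4.2]]
```

Request:
apply_moves([
  [[2.3,1.7,-0.9],[0,-3.9,0],4.2],
  [[2.2,1.7,-1.0],[0,-3.9,0],4.2],
  [[2.1,1.7,-1.2],[0,-3.9,0],4.2],
  [[2.0,1.7,-1.3],[0,-3.9,0],4.2],
  [[0,0,0],[0,0,0],4.2],
])

```text
t: 25.75
eef_pos: [527.0, -359.2, 109.2]
tcp_rot: [-1.565, 0.001, 0.285]
ft_force: [-0.1, -0.5, -2.0]
opening: 0.524
```

Run:
```python
from h import *
print(readout.state()['eef_pos'],readout.state()['tcp_rot'])
plan([([525,-357.5,35],0.278,4.2,4),([525,-357.5,35],0.278,4.2,1)])
```

```text
[ 526.9593815  -359.24589544  109.16429369] [-1.56523367e+00  1.27991111e-03  2.84788535e-01]
[[[-0.03,1.85,0.05],[-0.1,0.1,-0],4.2],[[-0.03,1.85,0.05],[-0.1,0.1,-0],4.2],[[-0.03,1.85,0.05],[-0.1,0.1,-0],4.2],[[-0.03,1.85,0.05],[-0.1,0.1,-0],4.2],[[0,0,0],[0,0,0],4.2]]
```

Request:
apply_moves([
  [[0,1.8,0.05],[-0.1,0.1,0],4.2],
  [[0,1.8,0.05],[-0.1,0.1,0],4.2],
  [[0,1.8,0.05],[-0.1,0.1,0],4.2],
  [[0,1.4,0.05],[0,0.1,0],4.2],
  [[0,0,0],[0,0,0],4.2],
])

```text
t: 26.38
eef_pos: [524.5, -356.8, 42.1]
tcp_rot: [-1.572, 0.001, 0.272]
ft_force: [-0.0, -0.1, -1.5]
opening: 0.524
```

Run:
```python
from h import *
print(readout.state()['eef_pos'],readout.state()['tcp_rot'])
plan([([525,-357.5,15.5],0.278,4.2,3),([525,-357.5,15.5],0.278,4.2,2)])
```

```text
[ 524.54974316 -356.82735274   42.05372687] [-1.57191660e+00  6.47461148e-04  2.72182072e-01]
[[[0.01,0.89,-0.02],[0,-0.1,-0],4.2],[[0.01,0.89,-0.02],[0,-0.1,-0],4.2],[[0.01,0.89,-0.03],[0,-0.1,-0],4.2],[[0,0,0],[0,0,0],4.2],[[0,0,0],[0,0,0],4.2]]
```

Request:
apply_moves([
  [[0,0.8,0],[0,0,0],4.2],
  [[0,0.7,0],[0,0,0],4.2],
  [[0,0.6,0],[0,0,0],4.2],
  [[0,0.3,0],[0,0,0],4.2],
  [[0,0,0],[0,0,0],4.2],
])

```text
t: 27.0
eef_pos: [525.0, -357.4, 18.0]
tcp_rot: [-1.574, -0.001, 0.272]
ft_force: [-0.4, -0.2, -1.4]
opening: 0.524
```

Request:
apply_moves([
  [[0,0.25,0],[0,0,0],4.2],
  [[0,0,0],[0,0,0],4.2],
  [[0,0,0],[0,0,0],6.8],
  [[0,0,0],[0,0,0],6.8],
  [[0,0,0],[0,0,0],6.8],
])

```text
t: 27.62
eef_pos: [525.4, -357.7, 16.2]
tcp_rot: [-1.575, -0.001, 0.272]
ft_force: [-0.8, 0.3, 0.7]
opening: 0.707
```

Request:
apply_moves([
  [[0,-1.5,0],[0,0,0],6.8],
  [[0,-3,0],[0,0,0],6.8],
  [[0,-4,0],[0,0,0],6.8],
  [[0,-4,0],[0,0,0],6.8],
  [[0,0,0],[0,0,0],6.8],
])

```text
t: 28.25
eef_pos: [525.3, -357.4, 149.1]
tcp_rot: [-1.577, -0.003, 0.272]
ft_force: [-0.4, -0.1, -0.6]
opening: 0.716
```

Run:
```python
from h import *
s=readout.state();print(s['eef_pos'],s['tcp_rot'])
plan([([450,-120,200],0,6.8,6),([500,295,200],-0.14,6.8,9)])
```

```text
[ 525.28058221 -357.3989866   149.07114882] [-1.57671677 -0.00258664  0.27180425]
[[[-0.14,-0.87,4.14],[0.1,2.6,0],6.8],[[-0.33,-0.87,4.13],[0.1,2.6,0],6.8],[[-0.52,-0.87,4.11],[0.1,2.6,0],6.8],[[-0.71,-0.86,4.09],[0.1,2.6,0],6.8],[[-0.89,-0.86,4.05],[0.1,2.6,0],6.8]]
[[[-1.07,-0.85,4.01],[0.1,2.6,0],6.8],[[0.56,0,4.61],[0,0.9,-0],6.8],[[0.48,0,4.62],[0,0.9,-0],6.8],[[0.41,0,4.63],[0,0.9,-0],6.8],[[0.34,0,4.63],[0,0.9,-0],6.8]]
[[[0.27,0,4.64],[0,0.9,-0],6.8],[[0.2,0,4.64],[0,0.9,-0],6.8],[[0.12,0,4.64],[0,0.9,-0],6.8],[[0.05,0,4.64],[0,0.9,-0],6.8],[[-0.02,0,4.64],[0,0.9,-0],6.8]]
```

Request:
apply_moves([
  [[-0.1,-0.9,4.1],[0,2.6,0],6.8],
  [[-0.3,-0.9,4.1],[0,2.6,0],6.8],
  [[-0.5,-0.9,4.1],[0,2.6,0],6.8],
  [[-0.7,-0.9,4.1],[0,2.6,0],6.8],
  [[-0.9,-0.9,4.1],[0,2.6,0],6.8],
])

```text
t: 28.88
eef_pos: [461.0, -155.1, 192.7]
tcp_rot: [-1.575, -0.002, 0.034]
ft_force: [0.1, -0.5, -0.4]
opening: 0.714
```

Request:
apply_moves([
  [[-1.1,-0.8,4.0],[0,2.6,0],6.8],
  [[0.6,0,4.6],[0,0.9,0],6.8],
  [[0.5,0,4.6],[0,0.9,0],6.8],
  [[0.4,0,4.6],[0,0.9,0],6.8],
  [[0.3,0,4.6],[0,0.9,0],6.8],
])

```text
t: 29.5
eef_pos: [470.9, 74.6, 200.5]
tcp_rot: [-1.575, -0.002, -0.08]
ft_force: [0.9, -0.9, 0.2]
opening: 0.71
```

Request:
apply_moves([
  [[0.3,0,4.6],[0,0.9,0],6.8],
  [[0.2,0,4.6],[0,0.9,0],6.8],
  [[0.1,0,4.6],[0,0.9,0],6.8],
  [[0,0,4.0],[0,0.9,0],6.8],
  [[0,0,0],[0,0,0],6.8],
])

```text
t: 30.12
eef_pos: [493.6, 259.4, 198.5]
tcp_rot: [-1.575, -0.0, -0.142]
ft_force: [-0.5, -0.8, 0.4]
opening: 0.715
```

Run:
```python
from h import *
s=readout.state();print(s['eef_pos'],s['tcp_rot'])
p=read_camera('wrist'); save(p,'w6')
im=p['img'].astype(int); r,g,b=im[:,:,0],im[:,:,1],im[:,:,2]
q=nets.mark_of(p,'case_yellow_mid'); print([(toworld(p,a['point'],s).round(1),a['confidence']) for a in q[:2]])
for nm,z,f in (('scene',26,0),('side',26,0)):
    c=read_camera(nm); print(nm,[[(n,toworld(c,a['point']).round(1).tolist(),round(a['confidence'],2)) for a in nets.mark_of(c,n)[:1]] for n in ('case_green_mid','case_grey_mid','case_blue_mid')])
    save(c,nm+'6')
plan([([577,301,110],-0.14,6.8,4),([577,301,110],-0.14,6.8,1)])
```

```text
[493.63830924 259.44901154 198.53410847] [-1.57543678e+00 -1.36328500e-04 -1.41758221e-01]
[(array([579. , 299.9,  25. ]), 0.67)]
scene [[('case_green_mid', [521.4, -355.4, 31.5], 0.68)], [('case_grey_mid', [484.9, -118.7, 15.4], 0.45)], [('case_blue_mid', [730.1, -105.8, -1.4], 0.64)]]
side [[('case_green_mid', [526.5, -360.1, 29.3], 0.86)], [('case_grey_mid', [480.0, -122.8, 19.6], 0.98)], []]
[[[1.89,2.23,1.4],[0.1,-0.1,0],6.8],[[1.89,2.23,1.39],[0.1,-0.1,0],6.8],[[1.89,2.23,1.39],[0.1,-0.1,0],6.8],[[1.89,2.23,1.38],[0.1,-0.1,0],6.8],[[0,0,0],[0,0,0],6.8]]
```

Request:
apply_moves([
  [[1.9,2.2,1.4],[0,0,0],6.8],
  [[1.9,2.2,1.4],[0,0,0],6.8],
  [[1.9,2.2,1.4],[0,0,0],6.8],
  [[1.8,2.2,1.3],[0,0,0],6.8],
  [[0,0,0],[0,0,0],6.8],
])

```text
t: 31.25
eef_pos: [579.3, 300.0, 109.6]
tcp_rot: [-1.574, -0.003, -0.147]
ft_force: [-0.7, -0.5, 0.8]
opening: 0.714
```

Run:
```python
from h import *
s=readout.state();print(s['eef_pos'],s['tcp_rot'])
p=read_camera('wrist'); save(p,'w7')
plan([([577,301,40],-0.14,6.8,4),([577,301,40],-0.14,6.8,1)])
```

```text
[579.34825337 300.0241243  109.59615456] [-1.57431929 -0.00264158 -0.14693725]
[[[-0.06,1.77,0.03],[0,-0.1,0.1],6.8],[[-0.06,1.77,0.02],[0,-0.1,0.1],6.8],[[-0.06,1.77,0.02],[0,-0.1,0.1],6.8],[[-0.06,1.77,0.02],[0,-0.1,0.1],6.8],[[0,0,0],[0,0,0],6.8]]
```

View pics/w7.png

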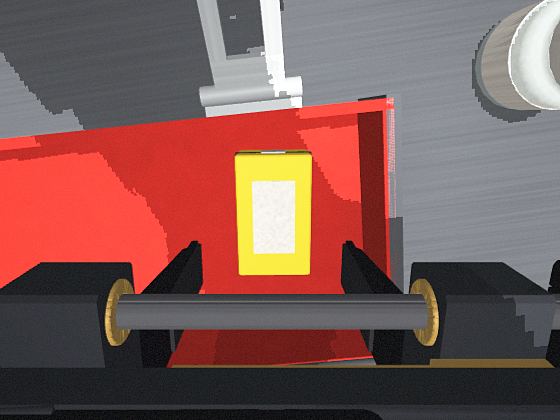

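Yellow shows aligned and centred between the fingers (case at (273,213), fingers ~200–345). Descend and grasp.

Request:
apply_moves([
  [[-0.1,2.2,0],[0,0,0],6.8],
  [[-0.1,2.2,0],[0,0,0],6.8],
  [[0,2.2,0],[0,0,0],6.8],
  [[0,1.5,0],[0,0,0],6.8],
  [[0,0,0],[0,0,0],6.8],
])

```text
t: 31.92
eef_pos: [576.6, 298.9, 34.3]
tcp_rot: [-1.571, -0.009, -0.147]
ft_force: [0.6, 0.1, -0.2]
opening: 0.716
```

Request:
apply_moves([
  [[0,0.9,0],[0,0,0],6.8],
  [[-0.1,0.6,0],[0,0,0],6.8],
  [[0,0.4,0],[0,0,0],6.8],
  [[0,0,0],[0,0,0],6.8],
  [[0,0,0],[0,0,0],6.8],
])

```text
t: 32.55
eef_pos: [576.5, 299.3, 16.3]
tcp_rot: [-1.569, -0.012, -0.147]
ft_force: [-0.9, 0.7, 0.4]
opening: 0.715
```

Request:
apply_moves([
  [[0,0.7,0],[0,0,0.5],6.8],
  [[0,0,0],[0,0,0],6.8],
  [[0,0,0],[0,0,0],4.2],
  [[0,0,0],[0,0,0],4.2],
  [[0,0,0],[0,0,0],4.2],
])

```text
t: 33.17
eef_pos: [576.8, 299.4, 9.0]
tcp_rot: [-1.569, -0.003, -0.147]
ft_force: [0.5, 0.8, -1.0]
opening: 0.525
```

Request:
apply_moves([
  [[0,0,0],[0,0,0],4.2],
  [[0,0,0],[0,0,0],4.2],
  [[0,0,0],[0,0,0],4.2],
  [[0,-1.0,0],[0,0,0],4.2],
  [[0,-2.0,0],[0,0,0],4.2],
])

```text
t: 33.8
eef_pos: [575.9, 299.1, 39.3]
tcp_rot: [-1.57, -0.0, -0.147]
ft_force: [0.0, 1.1, -2.0]
opening: 0.524
```

Request:
apply_moves([
  [[0,-2.5,0],[0,0,0],4.2],
  [[0,-3.5,0],[0,0,0],4.2],
  [[0,-4,0],[0,0,0],4.2],
  [[0,-4,0],[0,0,0],4.2],
  [[0,0,0],[0,0,0],4.2],
])

```text
t: 34.42
eef_pos: [576.2, 299.1, 192.7]
tcp_rot: [-1.567, -0.007, -0.147]
ft_force: [-0.7, -0.6, -1.8]
opening: 0.526
```

Run:
```python
from h import *
s=readout.state();print(s['eef_pos'],s['tcp_rot'],s['opening']*95.1,s['ft_force'])
plan([([470,0,195],0,4.2,7),([455,-200,195],0.14,4.2,4),([522,-353,140],0.278,4.2,4)])
```

```text
[576.15018784 299.14234379 192.68171816] [-1.56664216 -0.00668185 -0.14729084] 49.984142309119356 [-0.68384291 -0.60815932 -1.81811628]
[[[-0.87,-0.06,-4.45],[0,-1.2,0.1],4.2],[[-0.97,-0.05,-4.43],[0,-1.2,0.1],4.2],[[-1.06,-0.05,-4.41],[0,-1.2,0.1],4.2],[[-1.15,-0.05,-4.39],[0,-1.2,0.1],4.2],[[-1.24,-0.04,-4.36],[0,-1.2,0.1],4.2]]
[[[-1.34,-0.04,-4.33],[0,-1.2,0.1],4.2],[[-1.43,-0.04,-4.3],[0,-1.2,0.1],4.2],[[-0.38,0,-5],[0,-2,0],4.2],[[-0.55,0,-4.98],[0,-2,0],4.2],[[-0.72,0,-4.96],[0,-2,0],4.2]]
[[[-0.9,0,-4.93],[0,-2,0],4.2],[[1.12,1.37,-4.02],[0,-2,0],4.2],[[0.99,1.37,-4.06],[0,-2,0],4.2],[[0.84,1.37,-4.09],[0,-2,0],4.2],[[0.7,1.37,-4.12],[0,-2,0],4.2]]
```

Request:
apply_moves([
  [[-0.9,0,-4.4],[0,-1.2,0],4.2],
  [[-1.0,0,-4.4],[0,-1.2,0],4.2],
  [[-1.1,0,-4.4],[0,-1.2,0],4.2],
  [[-1.2,0,-4.4],[0,-1.2,0],4.2],
  [[-1.2,0,-4.4],[0,-1.2,0],4.2],
])

```text
t: 35.05
eef_pos: [495.4, 81.9, 191.0]
tcp_rot: [-1.567, -0.006, -0.035]
ft_force: [1.0, -0.4, -1.5]
opening: 0.521
```

Request:
apply_moves([
  [[-1.3,0,-4.3],[0,-1.2,0],4.2],
  [[-1.4,0,-4.3],[0,-1.2,0],4.2],
  [[-0.4,0,-5],[0,-2,0],4.2],
  [[-0.5,0,-5],[0,-2,0],4.2],
  [[-0.7,0,-5],[0,-2,0],4.2],
])

```text
t: 35.67
eef_pos: [451.8, -160.2, 189.8]
tcp_rot: [-1.568, -0.004, 0.118]
ft_force: [0.5, -0.4, -1.0]
opening: 0.523
```

Request:
apply_moves([
  [[-0.9,0,-4.9],[0,-2,0],4.2],
  [[1.1,1.2,-4.0],[0,-2,0],4.2],
  [[1.0,1.2,-4.0],[0,-2,0],4.2],
  [[0.8,1.2,-4.0],[0,-2,0],4.2],
  [[0,0,0],[0,0,0],4.2],
])

```text
t: 36.3
eef_pos: [497.7, -329.9, 151.3]
tcp_rot: [-1.566, -0.003, 0.257]
ft_force: [-1.1, -0.3, -0.3]
opening: 0.524
```

Run:
```python
from h import *
s=readout.state();print(s['eef_pos'],s['tcp_rot'],s['opening']*95.1,s['ft_force'])
p=read_camera('wrist'); save(p,'w8')
im=p['img'].astype(int); box=np.zeros(im.shape[:2],bool); box[150:300,200:345]=1
print([(n,[toworld(p,a['point'],s).round(1).tolist()+[round(a['confidence'],2)] for a in nets.mark_of(p,n)[:1]]) for n in ('case_green_mid','case_yellow_mid')])
plan([([525,-357.5,110],0.278,4.2,5)])
```

```text
[ 497.66388266 -329.85890256  151.25221082] [-1.56612952 -0.00316499  0.25749735] 49.79900131914017 [-1.11247486 -0.33783217 -0.33710571]
[('case_green_mid', []), ('case_yellow_mid', [[495.3, -330.7, 167.2, 0.86]])]
[[[0.38,0.85,-0.73],[0,-0.2,0],4.2],[[0.38,0.85,-0.73],[0,-0.2,0],4.2],[[0.37,0.85,-0.73],[0,-0.2,0],4.2],[[0.37,0.85,-0.73],[0,-0.2,0],4.2],[[0.37,0.85,-0.73],[0,-0.2,0],4.2]]
```

View pics/w8.png

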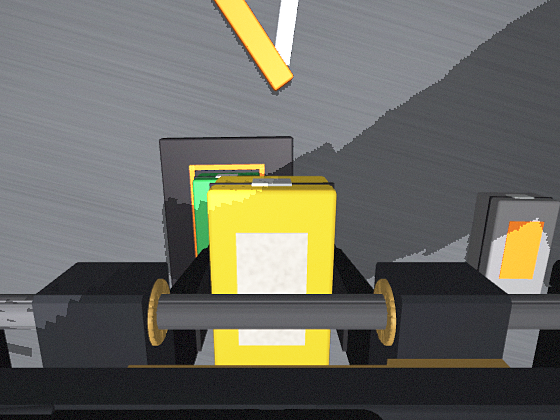

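Yellow is held straight, and green sits parallel inside the outline (outline corner (191,166), green's corner (195,178)). Lower onto green; target TCP z is 16+34=50.

Request:
apply_moves([
  [[0.4,0.8,-0.7],[0,-0.2,0],4.2],
  [[0.4,0.8,-0.7],[0,-0.2,0],4.2],
  [[0.4,0.8,-0.7],[0,-0.2,0],4.2],
  [[0.4,0.8,-0.7],[0,-0.2,0],4.2],
  [[0.3,0.8,-0.7],[0,-0.2,0],4.2],
])

```text
t: 37.08
eef_pos: [527.0, -355.9, 111.4]
tcp_rot: [-1.568, -0.005, 0.279]
ft_force: [0.2, -0.3, -1.8]
opening: 0.52
```

Request:
apply_moves([
  [[0,0,0],[0,0,0],4.2],
  [[0,1.2,0],[0,0,0],4.2],
  [[0,1.2,0],[0,0,0],4.2],
  [[0,0.8,0],[0,0,0],4.2],
  [[0,0,0],[0,0,0],4.2],
])

```text
t: 37.7
eef_pos: [526.6, -355.5, 76.0]
tcp_rot: [-1.566, -0.004, 0.279]
ft_force: [-0.1, -0.2, -2.0]
opening: 0.525
```

Run:
```python
from h import *
s=readout.state();print(s['eef_pos'],s['tcp_rot'],s['opening']*95.1,s['ft_force'])
plan([([525,-357.5,50.5],0.275,4.2,4)])
```

```text
[ 526.63593217 -355.53537405   75.96242311] [-1.56615838 -0.00356612  0.27895281] 49.880025969989575 [-0.07446051 -0.23530164 -1.98420059]
[[[-0.06,0.64,-0.04],[-0.1,0.1,0.1],4.2],[[-0.05,0.64,-0.04],[-0.1,0.1,0.1],4.2],[[-0.05,0.64,-0.04],[-0.1,0.1,0.1],4.2],[[-0.05,0.64,-0.04],[-0.1,0.1,0.1],4.2],[[0,0,0],[0,0,0],4.2]]
```

Request:
apply_moves([
  [[-0.1,0.6,-0.1],[0,0,0],4.2],
  [[-0.1,0.6,-0.1],[0,0,0],4.2],
  [[0,0.6,0],[0,0,0],4.2],
  [[0,0.5,0],[0,0,0],4.2],
  [[0,0,0],[0,0,0],4.2],
])

```text
t: 38.33
eef_pos: [525.4, -358.3, 51.8]
tcp_rot: [-1.567, -0.004, 0.279]
ft_force: [0.1, -0.1, -0.6]
opening: 0.529
```

Request:
apply_moves([
  [[0,0.25,0],[0,0,0],4.2],
  [[0,0,0],[0,0,0],4.2],
  [[0,0,0],[0,0,0],4.2],
  [[0,0,0],[0,0,0],4.2],
  [[0,0,0],[0,0,0],4.2],
])

```text
t: 38.95
eef_pos: [525.6, -358.4, 49.7]
tcp_rot: [-1.568, -0.005, 0.279]
ft_force: [-0.2, -0.6, -1.6]
opening: 0.525
```

Run:
```python
from h import *
s=readout.state();print(s['eef_pos'],s['tcp_rot'],s['opening']*95.1,s['ft_force'])
```

```text
[ 525.64577541 -358.38526154   49.70338532] [-1.56765421 -0.00454499  0.2790274 ] 49.895157482455595 [-0.19698683 -0.61505073 -1.55522976]
```

Request:
apply_moves([
  [[0,0.05,0],[0,0,0],6.8],
  [[0,0,0],[0,0,0],6.8],
  [[0,0,0],[0,0,0],6.8],
  [[0,-1.5,0],[0,0,0],6.8],
  [[0,-3,0],[0,0,0],6.8],
])

```text
t: 39.58
eef_pos: [525.0, -358.2, 94.8]
tcp_rot: [-1.565, -0.003, 0.279]
ft_force: [0.4, -0.7, 0.6]
opening: 0.712
```

Request:
apply_moves([
  [[0,-4,0],[0,0,0],6.8],
  [[0,-4,0],[0,0,0],6.8],
  [[-3,-2,2],[0,0,0],6.8],
  [[-4,0,3],[0,0,0],6.8],
  [[-4,0,3],[0,0,0],6.8],
])

```text
t: 40.2
eef_pos: [396.4, -312.3, 204.6]
tcp_rot: [-1.574, -0.008, 0.281]
ft_force: [1.0, -0.1, 0.6]
opening: 0.714
```

```bash
cat > see.py <<'E'
from h import *
import sys
s=readout.state();print(s['eef_pos'].round(1),s['tcp_rot'].round(3),s['opening']*95.1)
p=read_camera('wrist'); save(p,sys.argv[1])
q0=read_camera('scene'); q1=read_camera('side'); save(q1,sys.argv[1]+'si'); save(q0,sys.argv[1]+'sc')
for n in sys.argv[2:]:
  for nm,c in (('w',p),('sc',q0),('si',q1)):
    print(n,nm,[(toworld(c,q['point'],s).round(1).tolist(),round(q['confidence'],2)) for q in nets.mark_of(c,n)[:2]])
E
python3 see.py w9 case_green_mid case_yellow_mid case_grey_mid
```

```text
[ 396.4 -312.3  204.6] [-1.574 -0.008  0.281] 67.93127821917534
case_green_mid w []
case_green_mid sc [([523.6, -354.8, 29.9], 0.52)]
case_green_mid si [([526.7, -359.7, 28.9], 0.55), ([734.6, -107.0, 0.1], 0.19)]
case_yellow_mid w []
case_yellow_mid sc [([524.5, -361.7, 66.6], 0.91), ([480.8, -119.3, 14.6], 0.42)]
case_yellow_mid si [([526.2, -360.2, 64.7], 0.68)]
case_grey_mid w []
case_grey_mid sc [([482.7, -118.6, 15.6], 0.68)]
case_grey_mid si [([482.6, -121.3, 21.0], 0.78), ([416.2, 309.5, 111.7], 0.47)]
```

View pics/w9.png

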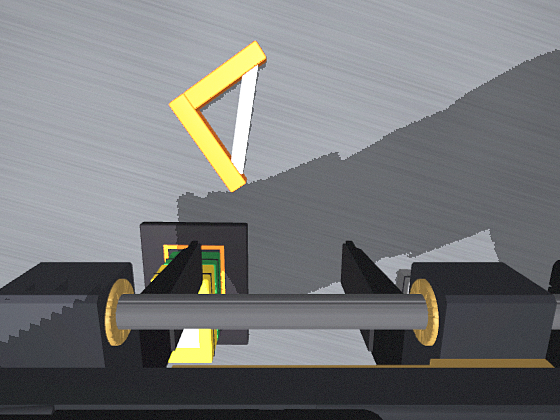

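Run:
```python
from h import *
plan([([483,-121,110],0.238,6.8,5)])
```

```text
[[[2.68,1.88,3.22],[0,0.5,0.1],6.8],[[2.66,1.87,3.24],[0,0.5,0.1],6.8],[[2.63,1.87,3.26],[0,0.5,0.1],6.8],[[2.61,1.87,3.29],[0,0.5,0.1],6.8],[[2.58,1.86,3.31],[0,0.5,0.1],6.8]]
```

Request:
apply_moves([
  [[2.6,1.8,3.2],[0,-0.5,0],6.8],
  [[2.6,1.8,3.2],[0,0.5,0],6.8],
  [[2.6,1.8,3.2],[0,0.5,0],6.8],
  [[2.6,1.8,3.2],[0,0.7,0],6.8],
  [[2.3,1.8,3.0],[0,0.7,0],6.8],
])

```text
t: 41.42
eef_pos: [481.2, -123.8, 111.5]
tcp_rot: [-1.574, -0.009, 0.242]
ft_force: [0.0, -0.6, 0.5]
opening: 0.715
```

Request:
apply_moves([
  [[0,0,0],[0,0.5,0],6.8],
  [[0,0,0],[0,0,0],6.8],
  [[0,0,0],[0,0,0],6.8],
  [[0,0,0],[0,0,0],6.8],
  [[0,0,0],[0,0,0],6.8],
])

```text
t: 42.05
eef_pos: [481.5, -123.9, 111.3]
tcp_rot: [-1.574, -0.008, 0.235]
ft_force: [-0.3, -0.1, 0.1]
opening: 0.712
```

Run:
```python
from h import *
s=readout.state();print(s['eef_pos'],s['tcp_rot'])
p=read_camera('wrist'); save(p,'w10'); im=p['img'].astype(int)
box=np.zeros(im.shape[:2],bool); box[140:300,205:340]=1
print('greylabel w',rect(p,box&(im[:,:,0]>150)&(im[:,:,2]<110)&(im[:,:,0]>im[:,:,2]+80),34,s))
c=read_camera('side'); print([toworld(c,a['point']).round(1) for a in nets.mark_of(c,'case_grey_mid')[:1]])
plan([([483,-121,40],0.238,6.8,4)])
```

```text
[ 481.52469789 -123.91003075  111.26295779] [-1.57373127 -0.00813677  0.23482294]
greylabel w ((482.8, -121.5), (49.6, 27.6), 0.25, array([ 254,  185,   41,   70, 2809], dtype=int32))
[array([ 479.5, -123.4,   18.2])]
[[[0.04,1.78,0.06],[0,0,0.1],6.8],[[0.04,1.78,0.06],[0,0,0.1],6.8],[[0.04,1.78,0.06],[0,0,0.1],6.8],[[0.05,1.78,0.06],[0,0,0.1],6.8],[[0,0,0],[0,0,0],6.8]]
```

Request:
apply_moves([
  [[0,2.2,0.1],[0,-0.2,0.1],6.8],
  [[0,2.2,0.1],[0,0,0.1],6.8],
  [[0,2.2,0],[0,0,0.1],6.8],
  [[0,1.5,0],[0,0,0],6.8],
  [[0,0,0],[0,0,0],6.8],
])

```text
t: 42.82
eef_pos: [482.2, -122.3, 28.5]
tcp_rot: [-1.575, -0.004, 0.239]
ft_force: [0.4, -0.6, -0.2]
opening: 0.716
```

Request:
apply_moves([
  [[0,1.0,0],[0,0,0],6.8],
  [[0,0.6,0],[0,0,0],6.8],
  [[0,0.3,0],[0,0,0],6.8],
  [[0,0,0],[0,0,0],6.8],
  [[0,0,0],[0,0,0],6.8],
])

```text
t: 43.45
eef_pos: [483.0, -122.7, 9.7]
tcp_rot: [-1.576, -0.006, 0.239]
ft_force: [-0.0, 0.1, 0.1]
opening: 0.713
```

Request:
apply_moves([
  [[0,0.55,0],[0,0,0],6.8],
  [[0,0,0],[0,0,0],6.8],
  [[0,0,0],[0,0,0],4.2],
  [[0,0,0],[0,0,0],4.2],
  [[0,0,0],[0,0,0],4.2],
])

```text
t: 44.08
eef_pos: [483.1, -122.7, 4.2]
tcp_rot: [-1.576, -0.006, 0.239]
ft_force: [-0.9, 1.3, -0.4]
opening: 0.523
```

Request:
apply_moves([
  [[0,0,0],[0,0,0],4.2],
  [[0,0,0],[0,0,0],4.2],
  [[0,0,0],[0,0,0],4.2],
  [[0,-1.0,0],[0,0,0],4.2],
  [[0,-2.0,0],[0,0,0],4.2],
])

```text
t: 44.7
eef_pos: [482.1, -122.3, 34.3]
tcp_rot: [-1.575, -0.004, 0.239]
ft_force: [1.1, -0.1, -1.3]
opening: 0.523
```

Request:
apply_moves([
  [[0,-2.5,0],[0,0,0],4.2],
  [[0,-3.5,0],[0,0,0],4.2],
  [[0,-4,0],[0,0,0],4.2],
  [[0,-3,0],[0,0,0],4.2],
  [[0,0,0],[0,0,0],4.2],
])

```text
t: 45.32
eef_pos: [480.9, -121.7, 171.9]
tcp_rot: [-1.576, -0.006, 0.239]
ft_force: [-0.5, -0.3, -2.9]
opening: 0.524
```

Run:
```python
from h import *
s=readout.state();print(s['eef_pos'],s['tcp_rot'],s['opening']*95.1,s['ft_force'])
plan([([525,-357.5,165],0.278,4.2,5)])
```

```text
[ 480.85305347 -121.67266731  171.92473694] [-1.5760479  -0.00589754  0.23859927] 49.80389428743584 [-0.5480398  -0.34596636 -2.90945653]
[[[-0.26,0.16,-4.79],[0.1,-0.5,0.1],4.2],[[-0.3,0.16,-4.79],[0.1,-0.5,0.1],4.2],[[-0.33,0.15,-4.79],[0.1,-0.5,0.1],4.2],[[-0.37,0.15,-4.78],[0.1,-0.5,0.1],4.2],[[-0.41,0.14,-4.78],[0.1,-0.5,0.1],4.2]]
```

Request:
apply_moves([
  [[-0.3,0.1,-4.8],[0.1,-0.4,0.1],4.2],
  [[-0.3,0.1,-4.8],[0.1,-0.4,0.1],4.2],
  [[-0.3,0.1,-4.8],[0.1,-0.4,0],4.2],
  [[-0.3,0.1,-4.8],[0,-0.4,0],4.2],
  [[-0.3,0.1,-4.0],[0,-0.4,0],4.2],
])

```text
t: 45.95
eef_pos: [523.3, -352.9, 162.3]
tcp_rot: [-1.565, 0.002, 0.279]
ft_force: [0.2, 0.2, -2.1]
opening: 0.524
```

Request:
apply_moves([
  [[0,0,0],[0,0,0],4.2],
  [[0,0,0],[0,0,0],4.2],
  [[0,0,0],[0,0,0],4.2],
  [[0,0,0],[0,0,0],4.2],
  [[0,0,0],[0,0,0],4.2],
])

```text
t: 46.58
eef_pos: [522.0, -351.6, 158.8]
tcp_rot: [-1.561, 0.005, 0.278]
ft_force: [0.1, -0.3, -2.5]
opening: 0.524
```

```bash
python3 see.py w11 case_grey_mid case_yellow_mid
python3 - <<'E'
from h import *
s=readout.state();print(s['ft_force'])
plan([([525.5,-358,115],0.278,4.2,5)])
E
```

```text
[ 522.  -351.6  158.8] [-1.561  0.005  0.278] 49.87487277216644
case_grey_mid w [([522.4, -350.3, 169.9], 0.82)]
case_grey_mid sc [([524.1, -347.6, 170.8], 0.78)]
case_grey_mid si [([516.7, -352.2, 174.3], 0.6)]
case_yellow_mid w []
case_yellow_mid sc [([525.6, -358.7, 64.6], 0.84), ([501.8, 305.2, 86.2], 0.72)]
case_yellow_mid si [([525.1, -361.1, 63.7], 0.63)]
[-1.43611091 -0.00417427 -1.2997261 ]
[[[0.04,0.87,-0.14],[-0.1,0,-0.1],4.2],[[0.04,0.87,-0.14],[-0.1,0,-0.1],4.2],[[0.04,0.87,-0.14],[-0.1,0,-0.1],4.2],[[0.04,0.87,-0.13],[-0.1,0,-0.1],4.2],[[0.04,0.87,-0.13],[-0.1,0,-0.1],4.2]]
```

Request:
apply_moves([
  [[0.05,0.9,-0.15],[-0.1,0,-0.1],4.2],
  [[0.05,0.9,-0.15],[-0.1,0,-0.1],4.2],
  [[0.05,0.9,-0.15],[-0.1,0,-0.1],4.2],
  [[0,0.9,-0.1],[0,0,0],4.2],
  [[0,0.9,-0.1],[0,0,0],4.2],
])

```text
t: 47.65
eef_pos: [525.0, -358.2, 110.1]
tcp_rot: [-1.566, -0.001, 0.277]
ft_force: [-0.1, -0.7, -1.1]
opening: 0.525
```

Run:
```python
from h import *
s=readout.state();print(s['eef_pos'],s['tcp_rot'],s['ft_force'])
plan([([525.5,-358,86.5],0.278,4.2,5)])
```

```text
[ 524.9798287  -358.15326318  110.12883227] [-1.56577001e+00 -6.94834134e-04  2.77149257e-01] [-0.14506076 -0.6997681  -1.08623787]
[[[0.01,0.47,-0],[-0.1,0,0],4.2],[[0.01,0.47,-0],[-0.1,0,0],4.2],[[0.01,0.47,-0],[-0.1,0,0],4.2],[[0.01,0.47,-0],[-0.1,0,0],4.2],[[0.01,0.47,-0],[-0.1,0,0],4.2]]
```

Request:
apply_moves([
  [[0,0.5,0],[-0.1,0,0],4.2],
  [[0,0.5,0],[-0.1,0,0],4.2],
  [[0,0.5,0],[0,0,0],4.2],
  [[0,0.4,0],[0,0,0],4.2],
  [[0,0,0],[0,0,0],4.2],
])

```text
t: 48.28
eef_pos: [524.9, -358.0, 89.2]
tcp_rot: [-1.569, -0.0, 0.277]
ft_force: [-0.1, 0.4, -1.4]
opening: 0.523
```

Request:
apply_moves([
  [[0,0.3,0],[0,0,0],4.2],
  [[0,0.2,0],[0,0,0],4.2],
  [[0,0,0],[0,0,0],4.2],
  [[0,0,0],[0,0,0],4.2],
  [[0,0,0],[0,0,0],4.2],
])

```text
t: 48.9
eef_pos: [525.2, -358.2, 84.5]
tcp_rot: [-1.57, -0.001, 0.277]
ft_force: [-0.3, 0.4, -1.8]
opening: 0.523
```

Request:
apply_moves([
  [[0,0,0],[0,0,0],6.8],
  [[0,0,0],[0,0,0],6.8],
  [[0,0,0],[0,0,0],6.8],
  [[0,-1.5,0],[0,0,0],6.8],
  [[0,-3,0],[0,0,0],6.8],
])

```text
t: 49.52
eef_pos: [524.7, -358.0, 130.3]
tcp_rot: [-1.568, 0.0, 0.277]
ft_force: [0.5, -1.2, -0.2]
opening: 0.712
```

Request:
apply_moves([
  [[0,-4,0],[0,0,0],6.8],
  [[0,-4,0],[0,0,0],6.8],
  [[-1,-2,4],[0,0,0],6.8],
  [[-1,0,5],[0,0,0],6.8],
  [[-1,0,5],[0,0,0],6.8],
])

```text
t: 50.15
eef_pos: [457.3, -231.3, 240.5]
tcp_rot: [-1.576, -0.005, 0.275]
ft_force: [0.4, 0.4, 0.4]
opening: 0.714
```

```bash
python3 see.py w12 case_grey_mid case_yellow_mid case_green_mid lid_grip lid_hinge plate_top
python3 - <<'E'
import cv2
a=cv2.imread('pics/w12si.png')[240:400,270:430]; b=cv2.imread('pics/w12sc.png')[110:270,100:260]
cv2.imwrite('pics/c12.png',cv2.resize(cv2.hconcat([a,b]),None,fx=2.5,fy=2.5,interpolation=cv2.INTER_CUBIC))
E
```

```text
[ 457.3 -231.3  240.5] [-1.576 -0.005  0.275] 67.94084528614928
case_grey_mid w [([523.1, -354.2, 96.5], 0.78)]
case_grey_mid sc []
case_grey_mid si []
case_yellow_mid w []
case_yellow_mid sc [([526.5, -359.5, 66.8], 0.84), ([526.9, -356.0, 97.1], 0.59)]
case_yellow_mid si [([522.6, -356.7, 64.3], 0.57)]
case_green_mid w [([522.8, -355.1, 99.0], 0.73)]
case_green_mid sc [([524.4, -355.2, 32.5], 0.49), ([413.7, 303.9, 104.2], 0.25)]
case_green_mid si [([524.5, -358.3, 33.3], 0.83)]
lid_grip w []
lid_grip sc [([651.7, 127.8, 271.4], 0.68)]
lid_grip si []
lid_hinge w []
lid_hinge sc [([664.0, 122.3, 70.0], 0.55)]
lid_hinge si []
plate_top w []
plate_top sc [([526.3, -356.6, 15.1], 0.59)]
plate_top si [([525.1, -356.0, 12.7], 0.56)]
```

View pics/c12.png

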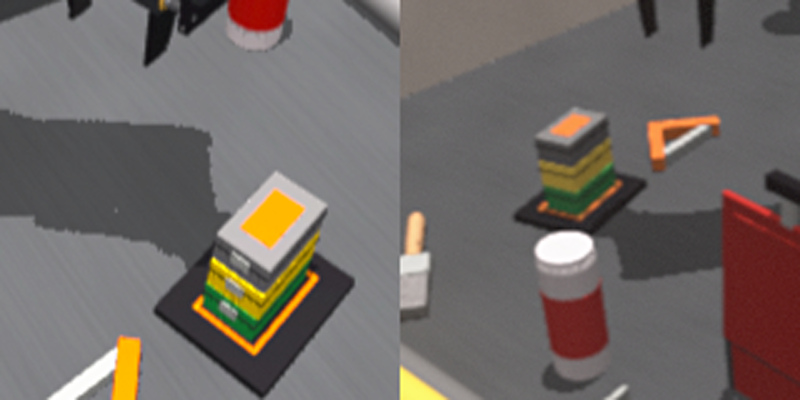

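The crops show a square, straight column of green, yellow and grey inside the outline. Now back to the lid handle, which I released at TCP ≈ (658,125,250).

Run:
```python
from h import *
plan([([600,0,340],0,7,6),([657,124.5,340],-0.03,7,4)])
```

```text
[[[3.34,-1.68,3.08],[0,2.6,0],7],[[3.19,-1.68,3.23],[0,2.6,0],7],[[3.04,-1.68,3.37],[0,2.6,0],7],[[2.88,-1.68,3.51],[0,2.6,0],7],[[2.71,-1.68,3.64],[0,2.6,0],7]]
[[[2.54,-1.68,3.76],[0,2.6,0],7],[[1.42,0,3.11],[0,0.4,-0],7],[[1.4,0,3.12],[0,0.4,-0],7],[[1.38,0,3.13],[0,0.4,-0],7],[[1.35,0,3.14],[0,0.4,-0],7]]
```

Request:
apply_moves([
  [[3.3,-1.8,3.1],[0,2.6,0],7],
  [[3.2,-1.8,3.2],[0,2.6,0],7],
  [[3.0,-1.8,3.4],[0,2.6,0],7],
  [[2.9,-1.8,3.5],[0,2.6,0],7],
  [[2.7,-1.8,3.6],[0,2.6,0],7],
])

```text
t: 51.82
eef_pos: [578.4, -36.1, 331.3]
tcp_rot: [-1.572, -0.003, 0.036]
ft_force: [-0.2, -0.0, 0.0]
opening: 0.737
```

Request:
apply_moves([
  [[2.5,-1.7,3.8],[0,2.6,0],7],
  [[1.4,0,3.1],[0,0.4,0],7],
  [[1.4,0,3.1],[0,0.4,0],7],
  [[1.4,0,3.0],[0,0.4,0],7],
  [[0,0,0],[0,0,0],7],
])

```text
t: 52.45
eef_pos: [648.4, 101.6, 349.7]
tcp_rot: [-1.572, -0.005, -0.03]
ft_force: [-0.4, -1.0, 0.3]
opening: 0.738
```

Run:
```python
from h import *
s=readout.state();print(s['eef_pos'],s['tcp_rot'])
plan([([656.5,124.5,300],-0.028,7,5)])
```

```text
[648.40764191 101.58618262 349.70692037] [-1.57215933 -0.00510702 -0.02959025]
[[[0.14,0.99,0.46],[0,0,0.1],7],[[0.14,0.99,0.46],[0,0,0.1],7],[[0.15,0.99,0.46],[0,0,0.1],7],[[0.15,0.99,0.46],[0,0,0.1],7],[[0.15,0.99,0.46],[0,0,0.1],7]]
```

Request:
apply_moves([
  [[0.2,0.9,0.6],[0,0,0],7],
  [[0.2,0.9,0.6],[0,0,0],7],
  [[0.2,0.9,0.6],[0,0,0.1],7],
  [[0.2,0.9,0.5],[0,0,0.1],7],
  [[0,0,0],[0,0,0],7],
])

```text
t: 53.08
eef_pos: [657.0, 123.4, 310.5]
tcp_rot: [-1.573, 0.0, -0.031]
ft_force: [-0.5, -0.8, -0.0]
opening: 0.735
```

Run:
```python
from h import *
s=readout.state();print(s['eef_pos'],s['tcp_rot'])
p=read_camera('wrist'); save(p,'w13')
plan([([657,124.5,250],-0.028,7,5)])
```

```text
[656.96019739 123.43834759 310.48921747] [-1.57276113e+00  2.02217226e-04 -3.14170717e-02]
[[[0,1.22,0.03],[0,0,0],7],[[0,1.22,0.03],[0,0,0],7],[[0,1.22,0.03],[0,0,0],7],[[0,1.22,0.02],[0,0,0],7],[[0,1.22,0.02],[0,0,0],7]]
```

View pics/w13.png

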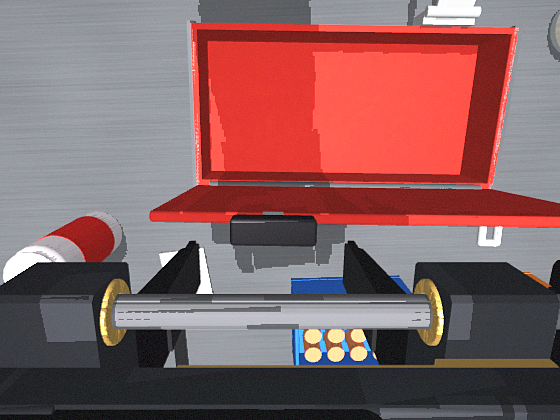

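The chest is empty, and the handle (columns 231–316) is centred between the fingers. Descend and pinch.

Request:
apply_moves([
  [[0,1.4,0],[0,0,0],7],
  [[0,1.4,0],[0,0,0],7],
  [[0,1.4,0],[0,0,0],7],
  [[0,1.2,0],[0,0,0],7],
  [[0,0,0],[0,0,0],7],
])

```text
t: 53.75
eef_pos: [656.8, 122.7, 252.9]
tcp_rot: [-1.573, -0.0, -0.032]
ft_force: [0.1, 0.1, -0.2]
opening: 0.74
```

Request:
apply_moves([
  [[0,0.5,0],[0,0,0],7],
  [[0,0,0],[0,0,0],7],
  [[0,0,0],[0,0,0],4.5],
  [[0,0,0],[0,0,0],4.5],
  [[0,0,0],[0,0,0],4.5],
])

```text
t: 54.38
eef_pos: [657.4, 124.1, 248.8]
tcp_rot: [-1.57, -0.002, -0.032]
ft_force: [1.8, 8.2, -3.0]
opening: 0.522
```

Request:
apply_moves([
  [[0,0,0],[0,0,0],4.5],
  [[0,0,0],[0,0,0],4.5],
  [[0,0,0],[0,0,0],4.5],
  [[0,0,0],[0,0,0],4.5],
  [[0,0,0],[0,0,0],4.5],
])

```text
t: 55.0
eef_pos: [657.3, 124.2, 248.8]
tcp_rot: [-1.57, -0.002, -0.032]
ft_force: [-0.1, 1.0, -1.5]
opening: 0.524
```

Run:
```python
from h import *
s=readout.state();print(s['eef_pos'],s['tcp_rot'],s['ft_force'])
arc([662.5,125.8,51],200,0,0.08,10,-0.03,4.5)
```

```text
[657.34975941 124.21791703 248.76446353] [-1.57015537 -0.0024669  -0.03225418] [-0.10037863  0.97816671 -1.52232447]
angle now 1.5965812290607526 r 197.8302247009447 op 49.80607883937122
[[[-1.6,-0.12,0.17],[0,-0.1,0.1],4.5],[[-1.58,0.23,-0],[0,0,0],4.5],[[-1.56,0.36,0],[0,0,0],4.5],[[-1.53,0.48,-0],[0,0,0],4.5],[[-1.48,0.6,-0],[0,0,0],4.5]]
[[[-1.43,0.72,-0],[0,0,0],4.5],[[-1.37,0.83,0],[0,0,0],4.5],[[-1.3,0.94,0],[0,0,0],4.5],[[-1.22,1.04,-0],[0,0,0],4.5],[[-1.13,1.13,-0],[0,0,0],4.5]]
```

Request:
apply_moves([
  [[-1.6,0.05,0.1],[0,0,0],4.5],
  [[-1.6,0.2,0],[0,0,0],4.5],
  [[-1.6,0.4,0],[0,0,0],4.5],
  [[-1.5,0.5,0],[0,0,0],4.5],
  [[-1.5,0.6,0],[0,0,0],4.5],
])

```text
t: 55.62
eef_pos: [581.9, 127.6, 231.1]
tcp_rot: [-1.569, -0.014, -0.033]
ft_force: [4.9, 2.4, -4.8]
opening: 0.521
```

Run:
```python
from h import *
s=readout.state();print(s['eef_pos'],s['tcp_rot'],s['ft_force'])
arc([662.5,125.8,49.5],200,0,0.08,5,-0.03,4.5)
```

```text
[581.89880642 127.63799113 231.12478177] [-1.56877477 -0.01362099 -0.03335547] [ 4.92894195  2.39797582 -4.77384469]
angle now 1.9885512830772623 r 198.71375136258857 op 49.5532373529137
[[[-1.5,0.57,0.05],[-0.1,-0.2,0.8],4.5],[[-1.37,0.82,0],[0,0,0],4.5],[[-1.3,0.93,0],[0,0,0],4.5],[[-1.23,1.03,0],[0,0,0],4.5],[[-1.14,1.12,-0],[0,0,0],4.5]]
```

Request:
apply_moves([
  [[-1.5,0.6,0],[0,0,0.4],4.5],
  [[-1.4,0.8,0],[0,0,0.4],4.5],
  [[-1.3,0.9,0],[0,0,0],4.5],
  [[-1.2,1.0,0],[0,0,0],4.5],
  [[-1.1,1.1,0],[0,0,0],4.5],
])

```text
t: 56.25
eef_pos: [519.3, 130.5, 188.4]
tcp_rot: [-1.566, -0.013, -0.034]
ft_force: [0.2, 1.3, 2.6]
opening: 0.521
```

Run:
```python
from h import *
s=readout.state();print(s['eef_pos'],s['tcp_rot'],s['ft_force'])
arc([662.5,125.8,49.5],200,0,0.08,10,-0.03,4.5)
```

```text
[519.34385833 130.53638005 188.44114717] [-1.56631009 -0.0127626  -0.03369677] [0.18881179 1.27285504 2.56641565]
angle now 2.3714060394545444 r 199.55090275024043 op 49.539329462858106
[[[-1.11,1.15,-0.05],[-0.3,-0.2,0.7],4.5],[[-0.97,1.27,-0],[0,0,0],4.5],[[-0.86,1.35,0],[0,0,0],4.5],[[-0.75,1.41,-0],[0,0,0],4.5],[[-0.64,1.47,-0],[0,0,0],4.5]]
[[[-0.52,1.51,-0],[0,0,0],4.5],[[-0.4,1.55,0],[0,0,0],4.5],[[-0.27,1.58,-0],[0,0,0],4.5],[[-0.14,1.59,-0],[0,0,0],4.5],[[-0.02,1.6,0],[0,0,0],4.5]]
```

Request:
apply_moves([
  [[-1.1,1.2,0],[0,0,0.3],4.5],
  [[-1.0,1.3,0],[0,0,0.3],4.5],
  [[-0.9,1.4,0],[0,0,0],4.5],
  [[-0.8,1.4,0],[0,0,0],4.5],
  [[-0.6,1.5,0],[0,0,0],4.5],
])

```text
t: 56.88
eef_pos: [474.5, 132.6, 118.4]
tcp_rot: [-1.565, -0.006, -0.034]
ft_force: [-0.9, 1.1, 3.0]
opening: 0.523
```

Run:
```python
from h import *
s=readout.state();print(s['eef_pos'],s['tcp_rot'],s['ft_force'])
arc([662.5,125.8,49.5],200,0,0.08,5,-0.03,4.5)
```

```text
[474.4741429  132.59528906 118.44976695] [-1.56540009 -0.00579411 -0.0337211 ] [-0.85245467  1.06539836  2.9703166 ]
angle now 2.7903201077409405 r 200.381240281195 op 49.7600147553579
[[[-0.46,1.53,-0.13],[-0.3,-0.2,0.3],4.5],[[-0.37,1.56,0],[0,0,0],4.5],[[-0.24,1.58,-0],[0,0,0],4.5],[[-0.11,1.6,0],[0,0,0],4.5],[[0.01,1.6,-0],[0,0,0],4.5]]
```

Request:
apply_moves([
  [[-0.4,1.5,0],[0,0,0],4.5],
  [[-0.3,1.5,0],[0,0,0],4.5],
  [[-0.2,1.5,0],[0,0,0],4.5],
  [[-0.1,1.2,0],[0,0,0],4.5],
  [[0,0,0],[0,0,0],4.5],
])

```text
t: 57.5
eef_pos: [461.6, 133.2, 57.0]
tcp_rot: [-1.566, -0.001, -0.034]
ft_force: [1.7, 2.2, -2.4]
opening: 0.525
```

Run:
```python
from h import *
s=readout.state();print(s['eef_pos'],s['tcp_rot'],s['ft_force'],s['opening']*95.1)
```

```text
[461.63675936 133.17100335  56.98740914] [-1.56595776e+00 -9.12014292e-04 -3.37241984e-02] [ 1.6567245   2.17120201 -2.37345448] 49.949828417281395
```

Request:
apply_moves([
  [[0,0.4,0],[0,0,0],4.5],
  [[0,0.2,0],[0,0,0],4.5],
  [[0,0.2,0],[0,0,0],4.5],
  [[0,0,0],[0,0,0],4.5],
  [[0,0,0],[0,0,0],4.5],
])

```text
t: 58.12
eef_pos: [461.6, 133.2, 52.1]
tcp_rot: [-1.566, -0.003, -0.033]
ft_force: [0.3, 1.3, -3.6]
opening: 0.521
```

Request:
apply_moves([
  [[0,0.3,0],[0,0,0],4.5],
  [[0,0.3,0],[0,0,0],4.5],
  [[0,0.2,0],[0,0,0],4.5],
  [[0,0,0],[0,0,0],4.5],
  [[0,0,0],[0,0,0],4.5],
])

```text
t: 58.75
eef_pos: [462.6, 133.2, 49.7]
tcp_rot: [-1.565, -0.009, -0.033]
ft_force: [-1.4, 1.2, -1.5]
opening: 0.525
```

Request:
apply_moves([
  [[0,0,0],[0,0,0],7],
  [[0,0,0],[0,0,0],7],
  [[0,0,0],[0,0,0],7],
  [[0,-3,0],[0,0,0],7],
  [[0,-4,0],[0,0,0],7],
])

```text
t: 59.38
eef_pos: [461.1, 132.3, 118.1]
tcp_rot: [-1.566, -0.003, -0.032]
ft_force: [0.3, 1.0, -0.3]
opening: 0.736
```

Request:
apply_moves([
  [[0,-4,0],[0,0,0],6.5],
  [[0,-4,0],[0,0,0],6.5],
  [[-1,0,3],[0,0,0],6.5],
  [[0,0,0],[0,0,0],6.5],
  [[0,0,0],[0,0,0],6.5],
])

```text
t: 60.0
eef_pos: [452.5, 162.5, 203.3]
tcp_rot: [-1.566, -0.007, -0.032]
ft_force: [0.6, 0.8, 0.1]
opening: 0.686
```

```bash
python3 see.py w14 lid_grip hasp_grip hasp_hinge case_grey_mid
```

```text
[452.5 162.5 203.3] [-1.566 -0.007 -0.032] 65.19197624131981
lid_grip w [([471.1, 135.2, 76.4], 0.56)]
lid_grip sc [([466.9, 134.8, 75.9], 0.77)]
lid_grip si [([462.7, 136.7, 74.7], 0.98), ([527.2, -359.6, 60.7], 0.65)]
hasp_grip w [([415.1, 312.3, 106.9], 0.58)]
hasp_grip sc [([414.0, 304.7, 106.7], 0.71)]
hasp_grip si []
hasp_hinge w [([497.7, 301.9, 86.0], 0.78)]
hasp_hinge sc []
hasp_hinge si []
case_grey_mid w []
case_grey_mid sc [([522.5, -353.9, 95.5], 0.93)]
case_grey_mid si [([524.7, -357.3, 101.3], 0.94)]
```

View pics/w14.png

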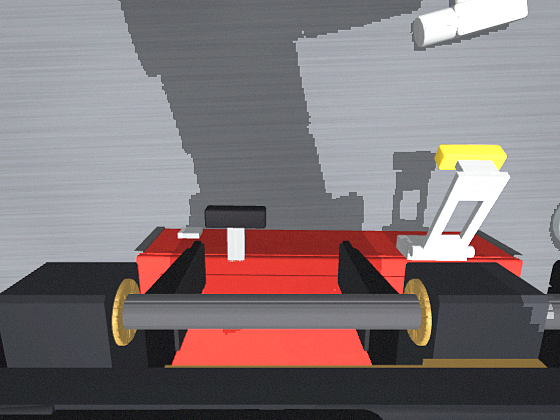

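Run:
```python
from h import *
a=cv2.imread('pics/side0.png');b=cv2.imread('pics/w14si.png')
for n,i in (('a',a),('b',b)):
    m=(i[200:235,225:255].max(2)<45); k=np.argwhere(m); print(n,len(k),k.mean(0).round(2)+[200,225])
A=cv2.cvtColor(a,6)[190:245,220:325].astype(np.float32);B=cv2.cvtColor(b,6)[190:245,220:325].astype(np.float32)
print('shift',cv2.phaseCorrelate(A,B))
plan([([413,304.5,160],-0.033,6.5,4)])
```

```text
a 80 [214.74 239.42]
b 100 [214.65 239.32]
shift ((0.06708370042893819, 0.27360173277692823), 0.7839411245452033)
[[[-1.11,1.1,3.5],[-0.1,0,0.1],6.5],[[-1.11,1.09,3.51],[-0.1,0,0.1],6.5],[[-1.11,1.09,3.51],[-0.1,0,0.1],6.5],[[-1.1,1.09,3.51],[-0.1,0,0.1],6.5],[[0,0,0],[0,0,0],6.5]]
```

The handle is back at its starting pixels in the side view, so the lid is shut. Now the hasp.

Request:
apply_moves([
  [[-1.1,0.9,3.5],[0,0,0],6.5],
  [[-1.1,0.9,3.5],[0,0,0],6.5],
  [[-1.1,0.9,3.5],[0,0,0],6.5],
  [[-1.1,0.9,3.4],[0,0,0],6.5],
  [[0,0,0],[0,0,0],6.5],
])

```text
t: 61.38
eef_pos: [412.9, 307.3, 167.1]
tcp_rot: [-1.565, -0.009, -0.035]
ft_force: [0.1, -0.7, 0.6]
opening: 0.685
```

Request:
apply_moves([
  [[0,0,0],[0,0,0],6.5],
  [[0,0,0],[0,0,0],6.5],
  [[0,0,0],[0,0,0],6.5],
  [[0,0,0],[0,0,0],6.5],
  [[0,0,0],[0,0,0],6.5],
])

```text
t: 62.0
eef_pos: [413.9, 305.3, 167.8]
tcp_rot: [-1.565, -0.01, -0.037]
ft_force: [-0.7, -0.4, -0.7]
opening: 0.681
```

Run:
```python
from h import *
s=readout.state();print(s['eef_pos'],s['tcp_rot'])
p=read_camera('wrist');im=p['img'].astype(int); save(p,'w15')
y=(im[:,:,0]>140)&(im[:,:,1]>110)&(im[:,:,2]<80); y[260:]=0
n,l,st,c=cv2.connectedComponentsWithStats(y.astype(np.uint8)); i=1+np.argmax(st[1:,4]); print(st[i],c[i]); x0,y0,w,h,_=st[i]
print(pix2plane(p,[(x0,y0+h/2),(x0+w,y0+h/2)],106,s))
plan([([413.5,304.8,100],-0.033,6.5,3),([413.5,304.8,82],-0.033,6.5,2)])
```

```text
[413.94739642 305.29054582 167.82129222] [-1.56492306 -0.00967428 -0.03688456]
[ 237  216   69   29 1323] [270.98337113 227.46182918]
[[416.88891728 283.80121269 106.        ]
 [418.6732422  328.5608203  106.        ]]
[[[-0.04,2.26,-0.03],[-0.1,-0.1,0.2],6.5],[[-0.03,2.26,-0.03],[-0.1,-0.1,0.2],6.5],[[-0.02,2.26,-0.02],[-0.1,-0.1,0.2],6.5],[[0,0.9,-0],[0,0,0],6.5],[[0,0.9,-0],[0,0,0],6.5]]
```

Bar centred. Descend and pinch.

Request:
apply_moves([
  [[0,2.0,0],[-0.1,0,0.2],6.5],
  [[0,2.0,0],[-0.1,0,0.2],6.5],
  [[0,2.0,0],[0,0,0.2],6.5],
  [[0,1.5,0],[0,0,0],6.5],
  [[0,0,0],[0,0,0],6.5],
])

```text
t: 62.68
eef_pos: [414.9, 305.7, 91.2]
tcp_rot: [-1.568, -0.001, -0.037]
ft_force: [0.1, 0.1, -0.3]
opening: 0.684
```

Run:
```python
from h import *
s=readout.state();print(s['eef_pos'],s['tcp_rot'])
plan([([414.5,304.8,82.5],-0.033,6.5,2)])
```

```text
[414.94922995 305.72127667  91.22438936] [-1.56757329e+00 -5.65638244e-04 -3.70296708e-02]
[[[-0.02,0.44,-0.05],[-0.1,-0.1,0],6.5],[[-0.02,0.44,-0.05],[-0.1,-0.1,0],6.5],[[0,0,0],[0,0,0],6.5],[[0,0,0],[0,0,0],6.5],[[0,0,0],[0,0,0],6.5]]
```

Request:
apply_moves([
  [[0,0.5,0],[0,0,0],6.5],
  [[0,0.4,0],[0,0,0],6.5],
  [[0,0,0],[0,0,0],4],
  [[0,0,0],[0,0,0],4],
  [[0,0,0],[0,0,0],4],
])

```text
t: 63.3
eef_pos: [415.5, 305.6, 83.2]
tcp_rot: [-1.567, -0.002, -0.036]
ft_force: [0.6, -4.1, -1.4]
opening: 0.461
```

Request:
apply_moves([
  [[0,0,0],[0,0,0],4],
  [[0,0,0],[0,0,0],4],
  [[0,0,0],[0,0,0],4],
  [[0,0,0],[0,0,0],4],
  [[0,0,0],[0,0,0],4],
])

```text
t: 63.92
eef_pos: [415.5, 305.5, 83.2]
tcp_rot: [-1.567, -0.003, -0.036]
ft_force: [0.5, -1.0, -2.2]
opening: 0.46
```

Run:
```python
from h import *
s=readout.state();print(s['eef_pos'],s['tcp_rot'],s['ft_force'])
arc([497.3,301.6,64],83,0,-0.17,10,-0.035,4)
```

```text
[415.51387266 305.48699688  83.23894971] [-1.56748936 -0.00258668 -0.03597431] [ 0.46410723 -0.9606884  -2.19798912]
angle now 2.9107920753801757 r 84.10214426090394 op 43.77626429217265
[[[0.55,-1.31,-0.1],[-0.2,-0.1,0.1],4],[[0.66,-1.25,0],[0,0,0],4],[[0.86,-1.12,0],[0,0,0],4],[[1.04,-0.96,-0],[0,0,0],4],[[1.18,-0.77,0],[0,0,0],4]]
[[[1.3,-0.56,-0],[0,0,0],4],[[1.37,-0.33,-0],[0,0,0],4],[[1.41,-0.09,0],[0,0,0],4],[[1.4,0.15,-0],[0,0,0],4],[[1.36,0.38,0],[0,0,0],4]]
```

Request:
apply_moves([
  [[0.5,-1.3,0],[0,0,0],4],
  [[0.7,-1.2,0],[0,0,0],4],
  [[0.9,-1.1,0],[0,0,0],4],
  [[1.0,-1.0,0],[0,0,0],4],
  [[1.2,-0.8,0],[0,0,0],4],
])

```text
t: 64.55
eef_pos: [460.1, 303.3, 140.2]
tcp_rot: [-1.568, -0.0, -0.037]
ft_force: [1.8, 1.2, -14.4]
opening: 0.457
```

Run:
```python
from h import *
s=readout.state();print(s['ft_force'],s['tcp_rot'])
arc([497.3,301.6,64],83,0,-0.17,10,-0.035,4)
```

```text
[  1.75711096   1.17229119 -14.36015422] [-1.56845427e+00 -1.24244652e-04 -3.68136459e-02]
angle now 2.0248821210598282 r 84.82424826326077 op 43.416120649222094
[[[1.39,-0.34,-0.04],[-0.1,-0.1,0],4],[[1.38,-0.28,0],[0,0,0],4],[[1.41,-0.04,-0],[0,0,0],4],[[1.4,0.2,-0],[0,0,0],4],[[1.34,0.43,0],[0,0,0],4]]
[[[1.25,0.65,-0],[0,0,0],4],[[1.12,0.85,-0],[0,0,0],4],[[0.96,1.03,0],[0,0,0],4],[[0.77,1.18,0],[0,0,0],4],[[0.56,1.29,-0],[0,0,0],4]]
```

Request:
apply_moves([
  [[1.4,-0.3,0],[0,0,0],4],
  [[1.4,-0.2,0],[0,0,0],4],
  [[1.4,0,0],[0,0,0],4],
  [[1.4,0.2,0],[0,0,0],4],
  [[1.3,0.4,0],[0,0,0],4],
])

```text
t: 65.18
eef_pos: [532.5, 300.2, 142.3]
tcp_rot: [-1.569, 0.001, -0.037]
ft_force: [-3.9, -1.6, 1.0]
opening: 0.458
```

Run:
```python
from h import *
s=readout.state();print(s['ft_force'],s['tcp_rot'])
arc([497.3,301.6,64],83,0,-0.17,5,-0.035,4)
```

```text
[-3.88908852 -1.61561778  0.98346081] [-1.56862052e+00  1.43885382e-03 -3.68539395e-02]
angle now 1.147940177793306 r 85.81651923238736 op 43.52350029096425
[[[1.12,0.94,0.02],[-0.1,-0.1,-0.1],4],[[1.1,0.88,0],[0,0,0],4],[[0.93,1.06,-0],[0,0,0],4],[[0.74,1.2,0],[0,0,0],4],[[0.53,1.31,-0],[0,0,0],4]]
```

Request:
apply_moves([
  [[1.1,0.9,0],[0,0,0],4],
  [[1.1,0.9,0],[0,0,0],4],
  [[0.9,1.1,0],[0,0,0],4],
  [[0.7,1.2,0],[0,0,0],4],
  [[0.3,1.0,0],[0,0,0],4],
])

```text
t: 65.8
eef_pos: [583.1, 298.0, 91.1]
tcp_rot: [-1.566, -0.012, -0.037]
ft_force: [3.9, -3.8, 4.5]
opening: 0.458
```

Request:
apply_moves([
  [[-0.2,0.3,0],[0,0,0.3],4],
  [[-0.2,0.3,0],[0,0,0.3],4],
  [[0,0.2,0],[0,0,0],4],
  [[0,0,0],[0,0,0],4],
  [[0,0,0],[0,0,0],4],
])

```text
t: 66.42
eef_pos: [585.4, 297.9, 81.9]
tcp_rot: [-1.564, -0.012, -0.037]
ft_force: [1.6, -3.7, 3.5]
opening: 0.454
```

Request:
apply_moves([
  [[0,0,0],[0,0,0],6.5],
  [[0,0,0],[0,0,0],6.5],
  [[0,0,0],[0,0,0],6.5],
  [[0,-3,0],[0,0,0],6.5],
  [[0,-4,0],[0,0,0],6.5],
])

```text
t: 67.05
eef_pos: [582.1, 297.9, 149.2]
tcp_rot: [-1.566, -0.004, -0.037]
ft_force: [0.1, -0.0, -0.3]
opening: 0.686
```

Request:
apply_moves([
  [[0,-4,0],[0,0,0],6.5],
  [[0,-4,0],[0,0,0],6.5],
  [[-3,-1,0],[0,0,0],6.5],
  [[-3,0,0],[0,0,0],6.5],
  [[0,0,0],[0,0,0],6.5],
])

```text
t: 67.68
eef_pos: [520.2, 300.5, 244.8]
tcp_rot: [-1.564, -0.008, -0.037]
ft_force: [0.3, -0.2, 0.6]
opening: 0.685
```

```bash
python3 see.py w16 lid_grip hasp_grip hasp_hinge case_grey_mid case_yellow_mid case_green_mid
python3 - <<'E'
from h import *
for v,(y0,y1,x0,x1) in (('si',(145,195,205,275)),('sc',(235,275,315,375))):
    a=cv2.imread(f'pics/{"side" if v=="si" else "scene"}0.png');b=cv2.imread(f'pics/w16{v}.png')
    out=[]
    for i in (a,b):
        i=i.astype(int)[y0:y1,x0:x1]; m=(i[:,:,2]>150)&(i[:,:,1]>120)&(i[:,:,0]<90); k=np.argwhere(m); out.append((len(k),k.mean(0).round(2)+[y0,x0]))
    print(v,out)
E
```

```text
[520.2 300.5 244.8] [-1.564 -0.008 -0.037] 65.13430742203737
lid_grip w [([467.5, 134.2, 79.3], 0.75)]
lid_grip sc [([465.9, 136.5, 73.0], 0.87)]
lid_grip si [([463.7, 134.7, 75.7], 0.91)]
hasp_grip w [([576.5, 305.4, 111.4], 0.6)]
hasp_grip sc [([572.1, 296.6, 106.7], 0.61)]
hasp_grip si [([576.2, 303.4, 110.5], 0.59), ([522.9, -359.8, 98.5], 0.47)]
hasp_hinge w [([497.5, 302.1, 85.9], 0.85)]
hasp_hinge sc [([500.1, 304.0, 89.2], 0.96)]
hasp_hinge si [([496.6, 302.0, 79.9], 0.71)]
case_grey_mid w []
case_grey_mid sc [([524.4, -356.4, 95.2], 0.73)]
case_grey_mid si [([522.5, -358.7, 100.2], 0.93), ([664.2, 126.0, 68.8], 0.65)]
case_yellow_mid w []
case_yellow_mid sc []
case_yellow_mid si []
case_green_mid w []
case_green_mid sc [([520.5, -353.8, 30.2], 0.79)]
case_green_mid si [([527.3, -359.5, 32.1], 0.66)]
si [(58, array([161.4 , 246.71])), (47, array([162.49, 247.36]))]
sc [(51, array([253.96, 337.33])), (77, array([255.17, 336.95]))]
```

View pics/w16.png

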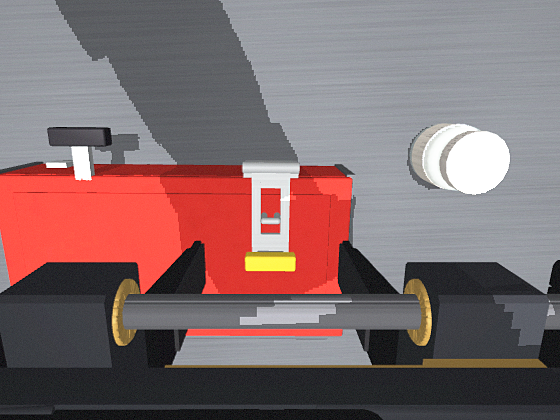

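Run:
```python
from h import *
a=cv2.imread('pics/w12si.png')[300:400,330:415];b=cv2.imread('pics/w16si.png')[300:400,330:415]
print('column diff',cv2.absdiff(a,b).mean(),(cv2.absdiff(a,b).max(2)>40).mean())
s=readout.state();print(s['ft_force'])
env.job_done()
```

```text
column diff 21.065411764705882 0.005647058823529412
[0.46149393 0.88530436 0.28232669]
the job is handed in; nothing more can be done
```

The job is done and handed in at about 68 s. No verdict was reported.

**What I did:** I swung the hasp over to about 2.6 rad and raised the lid to about 1.55 rad. Then I stacked the green, yellow and grey cases on the plate, shut the lid and laid the hasp back over its staple. Blue was absent: the open chest showed no blue case, and it was empty after green and yellow came out. The grey case was never knocked aside and the grip never slackened that I saw.

**Last checks:**
- **Column:** The networks put grey at about (523.5, -357.5) and green at about (524, -357). Plate centre is about (525.5, -357). An earlier close-up showed all three cases square inside the orange outline.
- **Yellow:** The networks did not report it in the final look. It was well placed when last seen, and grey's reported height of 95–100 mm fits it still being underneath.
- **Lid:** The handle was back within 0.3 pixel of where it started in the side view. Late in the closing push, the fingers went about 2 mm lower than expected without extra force, probably a small slip.
- **Hasp:** It lies flat with the staple showing through its slot. Its bar is about 1 pixel from its first position.
- **One check was unclear:** My before-and-after picture comparison of the column had a mean difference of 21 grey levels, but only 0.6 % of pixels changed strongly. I took that as a change of shade or lighting, not movement.
- **Contact:** The gripper was open and clear of everything, with about 1 N of force noise.

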